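# Dot the lens blanks on the lever stand

## Task

Dot the waiting lens blanks on the lever stand, one job pad after another from the left pad to the right: lay the blank well centred on the black lens rest, pull the lever by its grip all the way down so that the pins mark the centre, ease the lever slowly back up without ever letting it fly, and put the blank back on its own pad, lying wholly on the felt. Hold the blanks by the edge only - the fingers must not touch their faces - and leave the lever up and everything else on the bench where it is.

Things in the scene. Friction and masses are not known exactly. Their poses are not given: they have to be found in the camera images.
- lens_left: uncut lens blank that starts on the left pad (largest y): nearly flat clear glass disc, 60 mm across, frosted straight edge 6 mm high, 35 g; the upper face bulges to 7 mm at the centre; all but the outer 3 mm is face. Origin: centre of its underside, z up out of the upper face. All blanks look alike; None if there is none on this pad
- lens_middle: uncut lens blank that starts on the middle pad: nearly flat clear glass disc, 60 mm across, frosted straight edge 6 mm high, 35 g; the upper face bulges to 7 mm at the centre; all but the outer 3 mm is face. Origin: centre of its underside, z up out of the upper face. All blanks look alike; None if there is none on this pad
- lens_right: uncut lens blank that starts on the right pad (smallest y, next to the stand): nearly flat clear glass disc, 60 mm across, frosted straight edge 6 mm high, 35 g; the upper face bulges to 7 mm at the centre; all but the outer 3 mm is face. Origin: centre of its underside, z up out of the upper face. All blanks look alike; None if there is none on this pad
- pad_left: left job pad, flat dark grey felt 125 mm (x) x 116 mm (y) x 3 mm, fixed to the bench, its sides near the world axes. Origin: centre of its underside, the top, on which a blank lies, is 3 mm above the bench. It holds lens_left
- pad_middle: middle job pad, flat dark grey felt 125 mm (x) x 116 mm (y) x 3 mm, fixed to the bench, its sides near the world axes. Origin: centre of its underside, the top, on which a blank lies, is 3 mm above the bench. It holds lens_middle
- pad_right: right job pad, flat dark grey felt 125 mm (x) x 116 mm (y) x 3 mm, fixed to the bench, its sides near the world axes. Origin: centre of its underside, the top, on which a blank lies, is 3 mm above the bench. It holds lens_right
- stand: lens dotting stand, fixed to the bench: cream cast base 215 x 130 mm with a flat stage plate whose top is 30 mm above the bench. Origin: on the bench under the centre of the lens rest; x points from the lens rest to the hinge of the lever at the back, y to its left. The base reaches from x = -90 to 125 mm and y = -65 to 65 mm; two 8 mm hinge cheeks stand at x = 83 to 117 mm, up to 96 mm high
- lens_rest (a point): centre of the top of the lens rest, a round black rubber disc 44 mm across that stands 3 mm proud of the stage plate (33 mm above the bench), with a white dot in the middle and black cross lines around it. Flat on top: nothing centres the lens by itself; the lens overhangs it all round by 8 mm
- lever (a joint): sprung dotting lever, a 14 mm wide aluminium bar hinged at the back of the stand about the stand's y axis. 0 rad: fully up (leaning 0.35 rad back from the vertical), where the spring holds it; grows as it is pulled forward and down over the lens rest to its stop at 1.92 rad (level). Pulling takes 1.5 to 7 N at the grip; let go at the bottom it flies up at about 4 rad/s
- lever_hinge (a point): hinge axis of the lever, 100 mm behind the lens rest (stand x) and 80 mm above the bench
- lever_grip (a point): centre of the black revolving grip at the end of the lever, a roll 30 mm in diameter and 32 mm long along the stand's y with flat ends, free to turn on its axle, 170 mm from the hinge: 240 mm above the bench and 158 mm behind the lens rest when up; 80 mm above the bench and 70 mm in front of the lens rest when fully down. It can be pinched from above across its ends (closing along the stand's y)
- pin_tip (a point): tip of the middle one of three sprung ink pins in a row under the lever, 100 mm from the hinge. They come down on the centre of the lens rest: with a lens there they touch it 0.04 rad before the stop and give way 4 mm
- frame: bystander: brown spectacle frame, folded, 135 mm wide, 12 mm high. Origin: centre of its underside
- spray: bystander: white lens cleaner bottle, 42 mm across, 115 mm high. Origin: centre of its underside
- cup: bystander: steel cup with instruments, 68 mm across, 155 mm high. Origin: centre of its underside
- eye_model: bystander: model eyeball on a white foot, 40 mm across, 37 mm high. Origin: centre of its underside
- pen: bystander: marker pen, 130 mm long, lying along its y. Origin: centre of its underside
- rule: bystander: white ruler 160 x 26 x 4 mm, lying along its y. Origin: centre of its underside
Not all that is in view belongs to the job. What is shaped like the lens_right but turquoise is not meant. What is shaped like the pad_left but blue is not meant.

How it is judged:
By the outcome, as a careful person would: the job done as asked, in the order asked, and still so for the second after the job is handed in, with the robot touching nothing.
Of lens_left, lens_middle, lens_right only 2 to 3 are there at a start; the rules pass over those that are not, and their reading is None.
At some moment in a run one of lens_left, lens_middle, lens_right may be knocked a few centimetres aside while the robot is not near it.
It also fails if it takes over 210 s, if anything falls off the work surface, if the arm or the gripper's body presses on something with over 40 N, if the wrist force passes 120 N, or if a joint passes its speed limit or range.

## Robot

A 7-joint arm with a two-finger parallel gripper is mounted at the origin on the work surface. World frame = base frame: x ahead of the robot, y to its left, z up, the work surface at z = 0. Lengths are in m, angles in rad, forces in N, time in s.
With the tool pointing down it reaches from about 0.425 to 0.925 m from the base axis. Payload 6.8 kg.
Tool frame: the origin (TCP) lies on the centre line of the jaws, within the pads' length; the fingertips stand 14 mm ahead of it and the grasp point (between the pads) lies 5 mm behind it; y points along the fingers, x is the direction in which the jaws open and shut, and the axes are right-handed (so a half turn about y gives the same grasp; the last joint's range is limited). The gripper opens to 85 mm and grips with 20 to 120 N. Pads are 22 mm wide; open, the fingers measure 114 mm over their backs; the gripper's body (76 mm by 85 mm) begins 54 mm behind the grasp point. The pads swing forward as they close: fully open they stand 13 mm farther back than shut.
Start: joints at [-1.214, 0.477, 0.022, 1.555, -0.011, 1.109, -0.083], TCP at [0.303, 0.603, 0.245] pointing down, gripper open.
Joint ranges: [-2.96, 2.96], [-0.34, 2.1], [-1.41, 1.46], [0.24, 2.44], [-1.37, 4.51], [0.17, 1.92], [-2.96, 2.96]. Speed limits (rad/s): [2.39, 2.39, 3.14, 3.14, 3.14, 3.14, 3.14].

## Interface

Orientations are given as a rotation vector (axis times angle).
In Python, from bench import get_obs, vision, ticket gives the robot as it stands. The module is installed in compiled form; this text tells all that it offers.
- The arm moves only by the tool jog_arm, never from a script. Its argument "motion" is a list of rows, each an object of numbers: "gripper": the finger opening in mm, from 0 to 85.4; "tx", "ty", "tz": the shift along the tool's x, y, z in mm; "ax", "ay", "az": the turn, a rotation vector about the tool's x, y, z in rad. In form: [{"gripper": .., "tx": .., "ty": .., "tz": .., "ax": .., "ay": .., "az": ..}, ...]. A call has 1 to 12 rows; each row shifts and turns the commanded pose from where the row before left it, along the tool's axes as they then stand; what a row does not reach is not made up. A row lasts 1/10 s, in which the tool goes at most 50 mm and 8.59 degrees, less where a joint would pass 70% of its speed; a pose out of reach is approached as far as the arm can. A call is refused whole if a number of a shift passes 50 or a number of a turn 0.15, either way. A call with a gripper value outside its range is refused whole. The fingers move at their own pace and stop on an object; "newtons" is the grip in N (left out, the last holds). Time passes only in rows, so rows that do not move let the fingers close. It gives the time, the measured TCP pose, the force and the opening at its end, in the units of the state.
- get_obs(): the state, without advancing time (a new reading comes with each control period).
- vision.grab_frame(name): name is "scene" or "top"; returns the picture (420x560x3 uint8, red, green, blue); there is no depth.
- vision.get_calibration(name): a dict with "camera_matrix" (3x3 intrinsics, pixels), "world_from_camera" (4x4, takes a point from camera to world coordinates). Camera axes: x right, y down, z forward; pixel columns grow to the right and rows downward; lengths in m; the calibration is good to about 2 mm. A picture is of the moment at which its call begins. get_calibration takes no time and is no camera call.
- ticket.hand_in(): hands the job in, once; it reports no verdict.
The state is a dict: "clock": time; "joints": joint angles; "qvel": joint speeds; "tau": joint torques, N m; "tcp_pos": TCP position; "orientation": TCP orientation; "contact_force": force on the tool from outside, world axes, zero at the start; "moment": the same for the moment, N m; "grip_width": finger opening in m.
Only numpy, scipy, OpenCV 4.12 (cv2) and the standard library are available. Lean on these libraries where they do the work, as an engineer would, in place of code of your own. Each camera call takes 0.05 s, during which the arm holds its last target.

## Working session

There is one attempt and no reset: what is moved stays moved. The work goes in short steps, Python scripts to look and compute and a tool call to move; the robot and the scene stay as the last step left them, time stands still between calls to the robot, and variables do not carry over. Pictures are saved under pics/ and viewed, and the job is handed in when it is done.

Besides the shell and the picture viewer there is one more tool, called after "Call:" as a command line: name --argument value ..., lists and objects as JSON in quotes. jog_arm: Moves the arm, as the interface text tells. Its arguments: {"type":"object","properties":{"motion":{"type":"array"},"newtons":{"type":"number"}},"required":["motion"]}

```bash
ls; mkdir -p pics
python3 - <<'E'
from bench import get_obs, vision
import cv2
print(get_obs())
for n in("scene","top"):
    im=vision.grab_frame(n); cv2.imwrite(f"pics/{n}0.png",im[:,:,::-1]); c=vision.get_calibration(n); print(c)
E
```

```text
pics
{'clock': 0.0, 'joints': array([-1.21411493,  0.47780484,  0.02236756,  1.55647595, -0.01151271,
        1.10929411, -0.08313952]), 'qvel': array([-5.27666250e-04, -2.18336986e-03, -1.85249274e-04, -9.09324184e-06,
        3.71820257e-05,  1.10900608e-03, -3.56318792e-04]), 'tau': array([ 2.89187774e-04, -5.96460736e+01,  1.60792127e+00, -2.81185609e+01,
        1.24412833e-02,  9.37627105e-03,  4.05342030e-05]), 'tcp_pos': array([0.30231926, 0.60286655, 0.24431271]), 'orientation': array([-1.39505986, -0.85927569,  0.86173237]), 'contact_force': array([-0.56787872,  0.19361082, -0.42878446]), 'moment': array([ 0.01506899, -0.01442257,  0.00309984]), 'grip_width': 0.08533499097121297}
{'camera_matrix': array([[496.99403419,   0.        , 272.05079324],
       [  0.        , 496.99403419, 209.09635727],
       [  0.        ,   0.        ,   1.        ]]), 'world_from_camera': array([[ 0.71467833,  0.49330799, -0.49586501,  1.12737645],
       [ 0.69934626, -0.49156807,  0.51891776, -0.53418437],
       [ 0.01223487, -0.71764062, -0.69630615,  1.00857465],
       [ 0.        ,  0.        ,  0.        ,  1.        ]])}
{'camera_matrix': array([[473.59045188,   0.        , 272.76802875],
       [  0.        , 473.59045188, 205.95760499],
       [  0.        ,   0.        ,   1.        ]]), 'world_from_camera': array([[-0.00483038, -0.99018313,  0.13969268,  0.38762544],
       [-0.99981786,  0.00220291, -0.01895744,  0.10109506],
       [ 0.0184636 , -0.1397588 , -0.99001342,  1.19162942],
       [ 0.        ,  0.        ,  0.        ,  1.        ]])}
```

View pics/scene0.png

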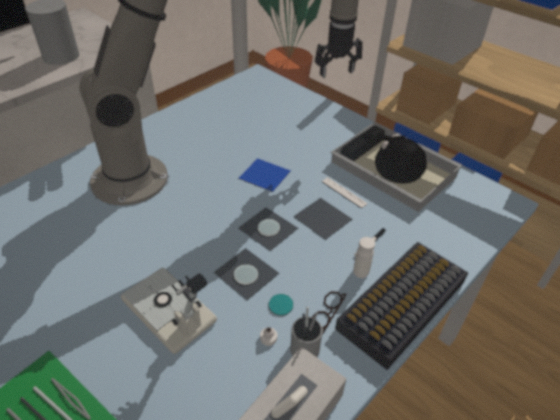

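View pics/top0.png

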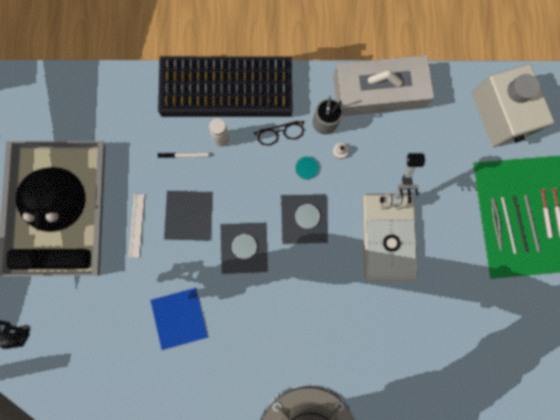

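```bash
cat > h.py <<'E'
import numpy as np, cv2
from bench import get_obs, vision
from scipy.spatial.transform import Rotation as Ro
def ray(n,u,v,z):
    c=vision.get_calibration(n);K=c["camera_matrix"];T=c["world_from_camera"]
    d=T[:3,:3]@np.linalg.solve(K,[u,v,1.]);o=T[:3,3]
    return o+d*(z-o[2])/d[2]
def proj(n,p):
    c=vision.get_calibration(n);K=c["camera_matrix"];T=np.linalg.inv(c["world_from_camera"])
    q=K@(T[:3,:3]@np.array(p)+T[:3,3]);return q[:2]/q[2]
def st():
    o=get_obs();R=Ro.from_rotvec(o["orientation"]).as_matrix()
    print("t",round(o["clock"],2),"tcp",o["tcp_pos"].round(4),"F",o["contact_force"].round(1),"w",round(o["grip_width"],4));print(R.round(3));print("j",o["joints"].round(3))
    return o,R
def crop(n,u0,v0,u1,v1,s,name):
    im=vision.grab_frame(n);c=im[v0:v1,u0:u1,::-1];cv2.imwrite("pics/"+name,cv2.resize(c,None,fx=s,fy=s,interpolation=cv2.INTER_CUBIC));return im
E
python3 - <<'E'
from h import *
st()
im=cv2.imread("pics/top0.png");cv2.imwrite("pics/c1.png",cv2.resize(im[130:310,150:440],None,fx=2.7,fy=2.7,interpolation=2))
im=cv2.imread("pics/scene0.png");cv2.imwrite("pics/c2.png",cv2.resize(im[180:360,100:340],None,fx=3.2,fy=3.2,interpolation=2))
E
```

```text
t 0.1 tcp [0.3023 0.603  0.2444] F [-0.   0.5 -0.2] w 0.0856
[[ 0.448 -0.001 -0.894]
 [ 0.894 -0.002  0.448]
 [-0.002 -1.    -0.   ]]
j [-1.214  0.478  0.022  1.556 -0.012  1.109 -0.083]
```

View pics/c1.png

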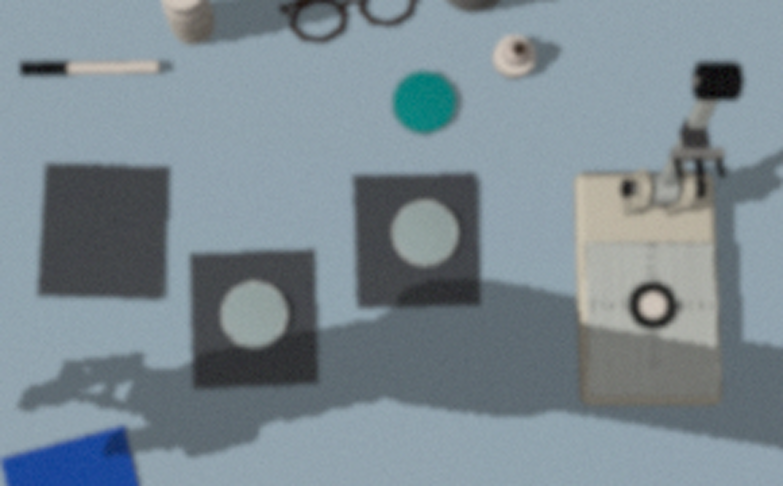

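View pics/c2.png

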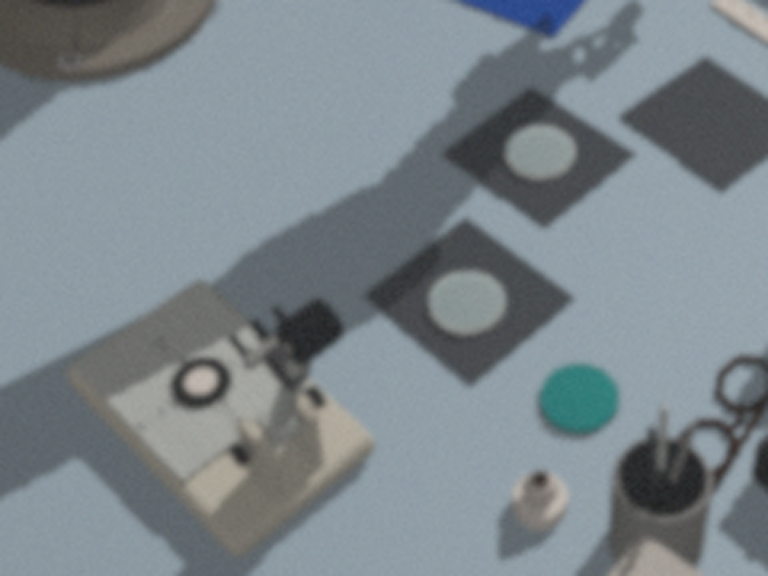

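```bash
cat > meas.py <<'E'
from h import *
def masks(n,im):
    hsv=cv2.cvtColor(im,cv2.COLOR_RGB2HSV);return hsv
def blobs(m,amin):
    cs,_=cv2.findContours(m.astype(np.uint8),cv2.RETR_CCOMP,cv2.CHAIN_APPROX_NONE)
    return [c for c in cs if cv2.contourArea(c)>amin]
E
python3 - <<'E'
from meas import *
for n in("top","scene"):
    im=cv2.imread(f"pics/{n}0.png")[:,:,::-1].copy()
    for name,pts in dict(top=dict(lm=(244,247),lr=(307,216),pad=(190,200),padm=(228,255),white=(391,243),ring=(391,250),plate=(380,230),base=(370,203),grip=(416,160),bench=(260,190)),scene=dict(lm=(269,228),lr=(246,274),pad=(320,220),rest=(163,299),plate=(170,320),bench=(200,220)))[n].items():
        print(n,name,im[pts[1],pts[0]],cv2.cvtColor(im,cv2.COLOR_RGB2HSV)[pts[1],pts[0]])
E
```

```text
top lm [147 162 161] [ 88  24 162]
top lr [146 160 157] [ 84  22 160]
top pad [66 70 72] [100  21  72]
top padm [68 71 76] [109  27  76]
top white [204 195 185] [ 16  24 204]
top ring [52 50 50] [ 0 10 52]
top plate [172 174 169] [ 42   7 174]
top base [187 181 164] [ 22  31 187]
top grip [20 24 20] [60 43 24]
top bench [143 162 173] [101  44 173]
scene lm [137 151 148] [ 84  24 151]
scene lr [138 150 149] [ 88  20 150]
scene pad [74 78 80] [100  19  80]
scene rest [191 184 175] [ 17  21 191]
scene plate [131 130 125] [ 25  12 131]
scene bench [146 159 167] [101  32 167]
```

```bash
cat >> meas.py <<'E'
def lens_in(n,im,guess,z=0.009,thr=112,r=0.055):
    # blob bright inside pad around guess (world xy)
    S=4;g=cv2.resize(cv2.cvtColor(im,cv2.COLOR_RGB2GRAY),None,fx=S,fy=S,interpolation=cv2.INTER_CUBIC)
    u,v=proj(n,[guess[0],guess[1],z]); 
    m=(g>thr).astype(np.uint8); 
    nl,lab,stt,cen=cv2.connectedComponentsWithStats(m,connectivity=4)
    i=lab[int((v+.5)*S),int((u+.5)*S)]
    c=max(cv2.findContours((lab==i).astype(np.uint8),cv2.RETR_EXTERNAL,cv2.CHAIN_APPROX_NONE)[0],key=cv2.contourArea)
    px=(c[:,0].astype(float)+.5)/S-.5
    W=np.array([ray(n,a,b,z)[:2] for a,b in px])
    (cx,cy),(a,b),an=cv2.fitEllipse(W.astype(np.float32)*1000)
    return np.array([cx,cy])/1000,(a,b)
E
python3 - <<'E'
from meas import *
for n in("top","scene"):
    im=cv2.imread(f"pics/{n}0.png")[:,:,::-1].copy()
    for nm,px in dict(m=dict(top=(244,247),scene=(269,228))[n],r=dict(top=(307,216),scene=(246,274))[n]).items():
        w=ray(n,*px,.009); print(n,nm,lens_in(n,im,w))
    # pads
    g=cv2.resize(cv2.cvtColor(im,cv2.COLOR_RGB2GRAY),None,fx=4,fy=4,interpolation=2)
    m=(g<(95 if n=="top" else 95)).astype(np.uint8)
    for nm,px in dict(top=dict(l=(175,200),m=(226,235),r=(288,210)),scene=dict(l=(320,220),m=(250,228),r=(225,274)))[n].items():
        for thr in (80,88,100):
            nl,lab,_,_=cv2.connectedComponentsWithStats((g<thr).astype(np.uint8),connectivity=4)
            i=lab[px[1]*4+2,px[0]*4+2]
            c=max(cv2.findContours((lab==i).astype(np.uint8),0,cv2.CHAIN_APPROX_NONE)[0],key=cv2.contourArea)
            W=np.array([ray(n,(a+.5)/4-.5,(b+.5)/4-.5,.003)[:2] for a,b in c[:,0]]).astype(np.float32)*1000
            print(n,nm,thr,cv2.minAreaRect(W))
E
```

```text
top m (array([0.45443716, 0.15184496]), (60.67034149169922, 61.70012664794922))
top r (array([ 0.52923798, -0.0070994 ]), (61.53103256225586, 62.135894775390625))
top l 80 ((532.8062133789062, 291.1775207519531), (112.0904312133789, 119.00455474853516), 88.02909088134766)
top l 88 ((533.078369140625, 291.1264953613281), (113.59603118896484, 120.88282012939453), 88.08409118652344)
top l 100 ((532.813232421875, 291.0270690917969), (116.10103607177734, 122.76313781738281), 88.05734252929688)Traceback (most recent call last):
  File "<stdin>", line 14, in <module>
  File "h.py", line 5, in ray
    c=vision.get_calibration(n);K=c["camera_matrix"];T=c["world_from_camera"]
ValueError: time passes only in moves, steps and waits
```

```bash
python3 - <<'E'
s=open('h.py').read()
s=s.replace('def ray(','_C={}\ndef cal(n):\n    if n not in _C:_C[n]=vision.get_calibration(n)\n    return _C[n]\ndef ray(',1).replace('c=vision.get_calibration(n)','c=cal(n)')
open('h.py','w').write(s)
E
python3 - <<'E'
from meas import *
for n in("top","scene"):
    im=cv2.imread(f"pics/{n}0.png")[:,:,::-1].copy()
    for nm,px in dict(m=dict(top=(244,247),scene=(269,228))[n],r=dict(top=(307,216),scene=(246,274))[n]).items():
        w=ray(n,*px,.009); print(n,nm,lens_in(n,im,w))
    # pads
    g=cv2.resize(cv2.cvtColor(im,cv2.COLOR_RGB2GRAY),None,fx=4,fy=4,interpolation=2)
    for nm,px in dict(top=dict(l=(175,200),m=(226,235),r=(288,210)),scene=dict(l=(320,220),m=(250,228),r=(225,274)))[n].items():
        for thr in (80,90):
            nl,lab,_,_=cv2.connectedComponentsWithStats((g<thr).astype(np.uint8),connectivity=4)
            i=lab[px[1]*4+2,px[0]*4+2]
            c=max(cv2.findContours((lab==i).astype(np.uint8),0,cv2.CHAIN_APPROX_NONE)[0],key=cv2.contourArea)
            W=np.array([ray(n,(a+.5)/4-.5,(b+.5)/4-.5,.003)[:2] for a,b in c[:,0]]).astype(np.float32)*1000
            print(n,nm,thr,cv2.minAreaRect(W))
E
```

```text
top m (array([0.45443716, 0.15184496]), (60.67034149169922, 61.70012664794922))
top r (array([ 0.52923798, -0.0070994 ]), (61.53103256225586, 62.135894775390625))
top l 80 ((532.8062133789062, 291.1775207519531), (112.0904312133789, 119.00455474853516), 88.02909088134766)
top l 90 ((532.8412475585938, 291.115478515625), (113.74573516845703, 121.42182922363281), 88.04022979736328)
top m 80 ((448.76336669921875, 151.5785369873047), (122.49040222167969, 116.57718658447266), 2.1132378578186035)
top m 90 ((448.70440673828125, 151.33534240722656), (125.35216522216797, 118.91471099853516), 1.7310357093811035)
top r 80 ((521.5940551757812, -1.7845802307128906), (122.58477020263672, 112.43169403076172), 1.2379074096679688)
top r 90 ((521.5479736328125, -2.046405792236328), (125.20747375488281, 115.2911376953125), 1.2214627265930176)
scene m (array([0.45846146, 0.15366821]), (60.031578063964844, 64.661376953125))
scene r (array([ 0.53286615, -0.00564327]), (61.584556579589844, 63.8660888671875))
scene l 80 ((536.6226806640625, 291.11328125), (106.60128784179688, 113.46881866455078), 88.11431884765625)
scene l 90 ((537.2733764648438, 291.4827880859375), (111.5294189453125, 118.75550842285156), 88.23312377929688)
scene m 80 ((452.53564453125, 152.65850830078125), (121.09056091308594, 116.44086456298828), 1.6413079500198364)
scene m 90 ((452.5126647949219, 153.28543090820312), (125.55985260009766, 121.04664611816406), 2.545135736465454)
scene r 80 ((525.359375, -1.2190513610839844), (122.34801483154297, 111.40586853027344), 1.0921893119812012)
scene r 90 ((525.0428466796875, -1.3417434692382812), (126.11563873291016, 115.05644989013672), 1.2479113340377808)
```

Run:
```python
from meas import *
for n,px in (("top",(391,243)),("scene",(163,299))):
    im=cv2.imread(f"pics/{n}0.png")[:,:,::-1].copy()
    S=4;g=cv2.resize(cv2.cvtColor(im,cv2.COLOR_RGB2GRAY),None,fx=S,fy=S,interpolation=2)
    for thr in (90,110,130):
        m=(g>thr).astype(np.uint8)
        nl,lab,_,_=cv2.connectedComponentsWithStats(m,connectivity=4)
        i=lab[px[1]*S+2,px[0]*S+2]
        c=max(cv2.findContours((lab==i).astype(np.uint8),0,1)[0],key=cv2.contourArea)
        W=np.array([ray(n,(a+.5)/4-.5,(b+.5)/4-.5,.033)[:2] for a,b in c[:,0]]).astype(np.float32)*1000
        print(n,thr,"dot",cv2.fitEllipse(W))
        # ring: dark comp touching
        m2=(g<thr).astype(np.uint8)
        nl,lab2,_,_=cv2.connectedComponentsWithStats(m2,connectivity=4)
        b=np.argwhere(cv2.dilate((lab==i).astype(np.uint8),np.ones((5,5)))*m2)
        ii=np.bincount(lab2[b[:,0],b[:,1]]).argmax()
        c=max(cv2.findContours((lab2==ii).astype(np.uint8),0,1)[0],key=cv2.contourArea)
        W=np.array([ray(n,(a+.5)/4-.5,(b+.5)/4-.5,.033)[:2] for a,b in c[:,0]]).astype(np.float32)*1000
        print("   ring",cv2.fitEllipse(W))
    print([ (q,(ray(n,*q,.0)*1000).round()) for q in []])
im=cv2.imread("pics/top0.png");cv2.imwrite("pics/c3.png",cv2.resize(im[145:290,350:450],None,fx=5,fy=4,interpolation=2))
```

```text
top 90 dot ((459.6010437011719, -212.01806640625), (26.725181579589844, 27.61956024169922), 29.6477108001709)
   ring ((459.4600830078125, -212.2035369873047), (40.056663513183594, 41.844120025634766), 1.944855809211731)
top 110 dot ((459.5945739746094, -211.9480743408203), (24.94168472290039, 25.94236183166504), 25.496549606323242)
   ring ((459.42547607421875, -212.3028106689453), (41.90586853027344, 44.214111328125), 2.984900712966919)
top 130 dot ((459.54791259765625, -211.97276306152344), (23.23470687866211, 24.07757568359375), 27.225317001342773)
   ring ((459.3381652832031, -212.47137451171875), (44.274169921875, 46.94688034057617), 3.488403797149658)
[]
scene 90 dot ((461.9726867675781, -208.98483276367188), (27.123132705688477, 28.42211151123047), 63.977745056152344)
   ring ((463.287353515625, -210.38914489746094), (40.3389892578125, 42.452762603759766), 41.719974517822266)
scene 110 dot ((461.9779052734375, -208.98606872558594), (25.06991195678711, 25.86598777770996), 60.445533752441406)
   ring ((478.5611572265625, -385.75909423828125), (300.2319641113281, 405.6206970214844), 155.4237518310547)
scene 130 dot ((462.0565185546875, -209.0923614501953), (22.940427780151367, 23.21319007873535), 41.193912506103516)
   ring ((434.7824401855469, -162.1545867919922), (354.7489013671875, 910.1066284179688), 9.677064895629883)
[]
```

View pics/c3.png

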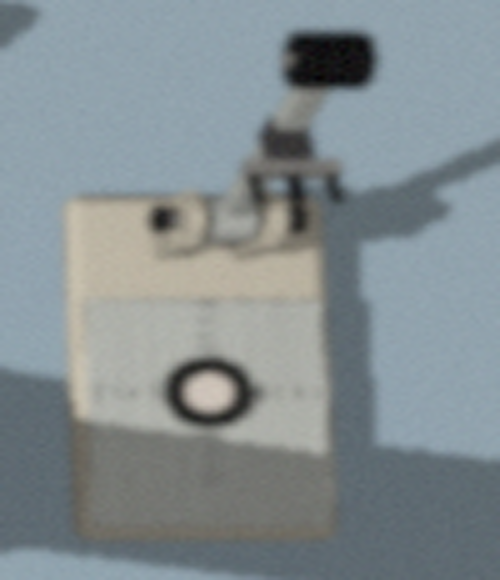

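Run:
```python
from meas import *
f=lambda u,v:(350+(u+.5)/5-.5,145+(v+.5)/4-.5)
P=lambda u,v,z:ray("top",*f(u,v),z)[:2]*1000
for a,b,z in (((85,298),(322,298),.03),((322,298),(330,450),.03),((85,298),(95,400),.03),((68,200),(85,538),.01),((325,200),(335,538),.015),((95,388),(322,393),.03),((68,200),(322,200),.028),((85,538),(335,538),.028)):
    A=P(*a,z);B=P(*b,z);d=B-A;print(a,b,A.round(1),B.round(1),np.degrees(np.arctan2(d[1],d[0])).round(2))
print("grip",P(330,60,.24))
im=cv2.imread("pics/top0.png")[:,:,::-1].copy()
g=cv2.cvtColor(im,cv2.COLOR_RGB2GRAY)[145:175,400:430]
ys,xs=np.nonzero(g<60);print("grip",ray("top",400+xs.mean(),145+ys.mean(),.24)*1000, len(xs))
im=cv2.imread("pics/scene0.png");print("grip sc uv",proj("scene",ray("top",400+xs.mean(),145+ys.mean(),.24)))
```

```text
(85, 298) (322, 298) [ 518.1 -153.4] [ 517.8 -271.5] -90.16
(322, 298) (330, 450) [ 517.8 -271.5] [ 423.9 -271.1] 179.73
(85, 298) (95, 400) [ 518.1 -153.4] [ 455.  -156.3] -177.39
(68, 200) (85, 538) [ 582.9 -151.2] [ 370.9 -153. ] -179.53
(325, 200) (335, 538) [ 581.8 -280.8] [ 370.4 -275.8] 178.66
(95, 388) (322, 393) [ 462.4 -156.6] [ 458.9 -268.8] -91.78
(68, 200) (322, 200) [ 579.9 -147.4] [ 579.7 -275.1] -90.1
(85, 538) (335, 538) [ 371.2 -149.1] [ 370.6 -271.7] -90.29
grip [ 618.0974657 -213.2927489]
grip [ 618.05806721 -213.11589792  240.        ] 188
grip sc uv [194.52516046 283.2985541 ]
```

Call:
jog_arm --motion '[{"ay":0.1384,"gripper":85},{"ay":0.1384},{"ay":0.1384},{"ay":0.1384},{"ay":0.1384},{"ay":0.1384},{"ay":0.1384},{"ay":0.1384},{}]' --newtons 25

```text
schema error: expected keys gripper, tx, ty, tz, ax, ay, az
```

```bash
python3 -c "
from h import *
st()"
```

```text
t 0.1 tcp [0.3023 0.603  0.2444] F [-0.   0.5 -0.2] w 0.0856
[[ 0.448 -0.001 -0.894]
 [ 0.894 -0.002  0.448]
 [-0.002 -1.    -0.   ]]
j [-1.214  0.478  0.022  1.556 -0.012  1.109 -0.083]
```

Call:
jog_arm --motion '[{"gripper":85,"tx":0,"ty":0,"tz":0,"ax":0,"ay":0.1384,"az":0},{"gripper":85,"tx":0,"ty":0,"tz":0,"ax":0,"ay":0.1384,"az":0},{"gripper":85,"tx":0,"ty":0,"tz":0,"ax":0,"ay":0.1384,"az":0},{"gripper":85,"tx":0,"ty":0,"tz":0,"ax":0,"ay":0.1384,"az":0},{"gripper":85,"tx":0,"ty":0,"tz":0,"ax":0,"ay":0.1384,"az":0},{"gripper":85,"tx":0,"ty":0,"tz":0,"ax":0,"ay":0.1384,"az":0},{"gripper":85,"tx":0,"ty":0,"tz":0,"ax":0,"ay":0.1384,"az":0},{"gripper":85,"tx":0,"ty":0,"tz":0,"ax":0,"ay":0.1384,"az":0}]' --newtons 25

```text
clock: 0.9
tcp_pos: [0.3024, 0.6031, 0.2448]
orientation: [-1.572, 0.006, -0.005]
contact_force: [0.6, -0.3, -0.1]
grip_width: 0.085
```

Call:
jog_arm --motion '[{"gripper":80,"tx":15,"ty":0,"tz":-30,"ax":0,"ay":0,"az":0},{"gripper":80,"tx":15,"ty":0,"tz":-40,"ax":0,"ay":0,"az":0},{"gripper":80,"tx":15,"ty":0,"tz":-40,"ax":0,"ay":0,"az":0},{"gripper":80,"tx":15,"ty":0,"tz":-40,"ax":0,"ay":0,"az":0},{"gripper":80,"tx":15,"ty":5,"tz":-40,"ax":0,"ay":0,"az":0},{"gripper":80,"tx":15,"ty":10,"tz":-40,"ax":0,"ay":0,"az":0},{"gripper":80,"tx":15,"ty":10,"tz":-40,"ax":0,"ay":0,"az":0},{"gripper":80,"tx":15,"ty":20,"tz":-40,"ax":0,"ay":0,"az":0},{"gripper":80,"tx":15,"ty":20,"tz":-40,"ax":0,"ay":0,"az":0},{"gripper":80,"tx":10,"ty":15,"tz":-40,"ax":0,"ay":0,"az":0},{"gripper":80,"tx":9,"ty":10,"tz":-40,"ax":0,"ay":0,"az":0},{"gripper":80,"tx":0,"ty":0,"tz":-20,"ax":0,"ay":0,"az":0}]'

```text
clock: 2.1
tcp_pos: [0.4557, 0.1488, 0.1539]
orientation: [-1.573, 0.006, -0.003]
contact_force: [-0.2, 0.0, -0.8]
grip_width: 0.0801
```

```bash
python3 -c "
from h import *
st()
crop('top',150,130,440,310,2.7,'d1.png')
crop('scene',180,140,380,320,4,'d2.png')"
```

```text
t 2.1 tcp [0.4557 0.1488 0.1539] F [-0.2  0.  -0.8] w 0.0801
[[ 1.    -0.002  0.006]
 [-0.006 -0.003  1.   ]
 [-0.002 -1.    -0.003]]
j [-0.789  0.292  0.405  2.12  -0.162  0.762 -0.287]
```

View pics/d1.png

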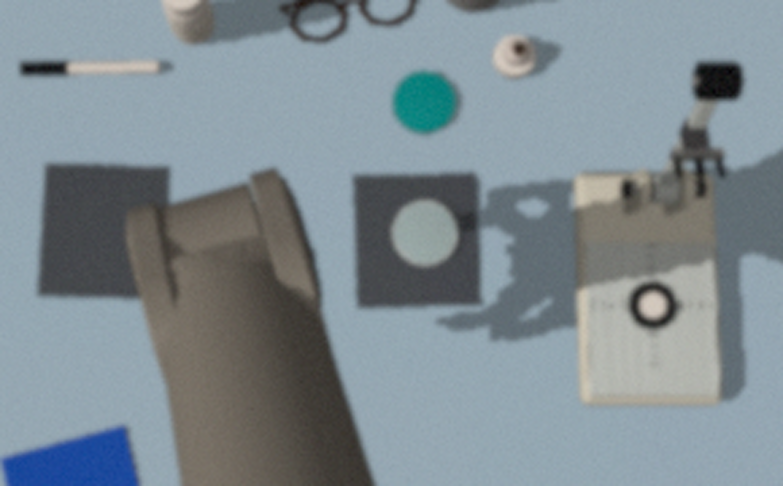

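View pics/d2.png

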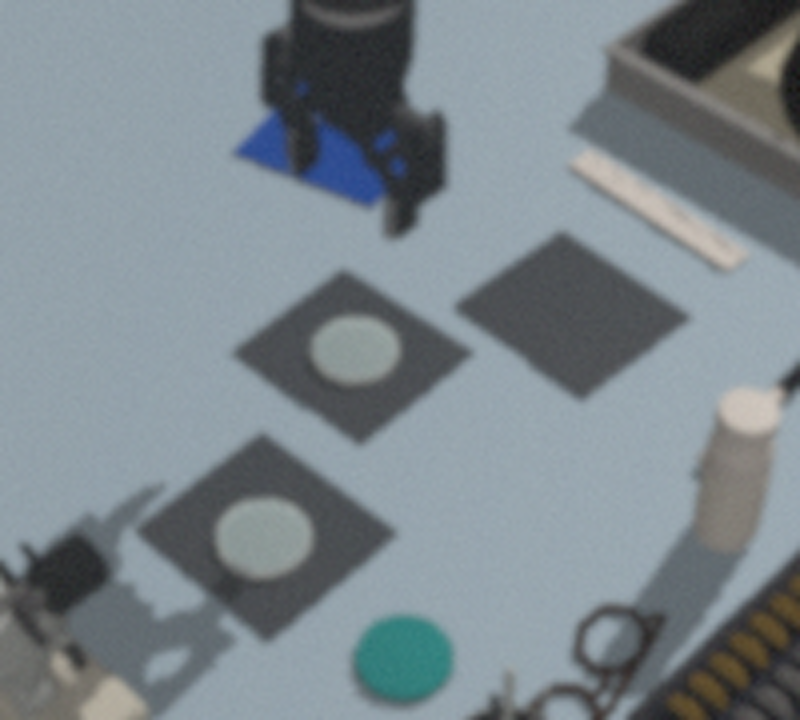

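```bash
python3 -c "
from h import *
for z in (.13,.14,.15,.16): print(z,ray('scene',180+398/4,140+235/4,z).round(4),ray('scene',180+303/4,140+172/4,z).round(4))"
```

```text
0.13 [0.4884 0.1618 0.13  ] [0.4005 0.1614 0.13  ]
0.14 [0.4957 0.1539 0.14  ] [0.4088 0.1535 0.14  ]
0.15 [0.5029 0.146  0.15  ] [0.4171 0.1456 0.15  ]
0.16 [0.5102 0.1381 0.16  ] [0.4254 0.1377 0.16  ]
```

Call:
jog_arm --motion '[{"gripper":76,"tx":0,"ty":30,"tz":4,"ax":0,"ay":0,"az":0},{"gripper":76,"tx":0,"ty":40,"tz":0,"ax":0,"ay":0,"az":0},{"gripper":76,"tx":0,"ty":30,"tz":0,"ax":0,"ay":0,"az":0},{"gripper":76,"tx":0,"ty":15,"tz":0,"ax":0,"ay":0,"az":0},{"gripper":76,"tx":0,"ty":3,"tz":0,"ax":0,"ay":0,"az":0},{"gripper":76,"tx":0,"ty":0,"tz":0,"ax":0,"ay":0,"az":0}]'

```text
clock: 2.8
tcp_pos: [0.4559, 0.1579, 0.0372]
orientation: [-1.571, 0.001, 0.0]
contact_force: [0.5, -0.4, 1.2]
grip_width: 0.0761
```

```bash
python3 -c "
from h import *
st()
crop('scene',210,180,330,270,6,'d3.png')"
```

```text
t 2.8 tcp [0.4559 0.1579 0.0372] F [ 0.5 -0.4  1.2] w 0.0761
[[ 1.    -0.001  0.   ]
 [-0.     0.     1.   ]
 [-0.001 -1.     0.   ]]
j [-0.704  0.507  0.297  2.174 -0.302  0.499 -0.176]
```

View pics/d3.png

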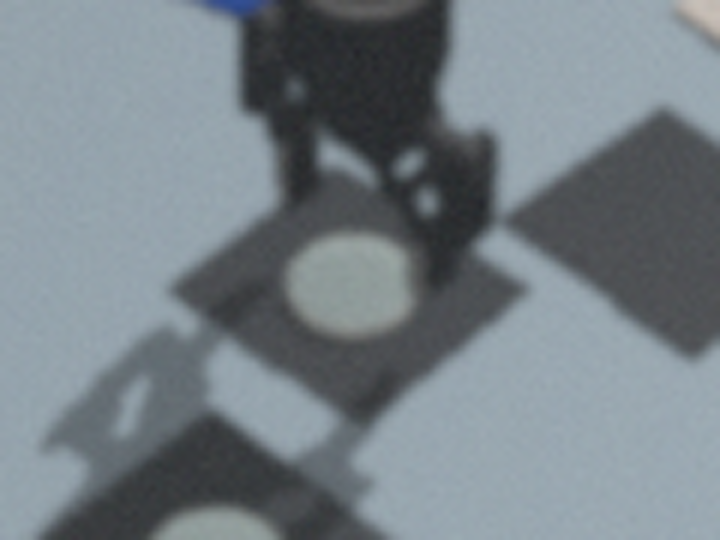

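Call:
jog_arm --motion '[{"gripper":76,"tx":0,"ty":0,"tz":-5,"ax":0,"ay":0,"az":0},{"gripper":76,"tx":0,"ty":8,"tz":0,"ax":0,"ay":0,"az":0},{"gripper":76,"tx":0,"ty":8,"tz":0,"ax":0,"ay":0,"az":0},{"gripper":76,"tx":0,"ty":5,"tz":0,"ax":0,"ay":0,"az":0},{"gripper":76,"tx":0,"ty":0,"tz":0,"ax":0,"ay":0,"az":0},{"gripper":66,"tx":0,"ty":0,"tz":0,"ax":0,"ay":0,"az":0},{"gripper":66,"tx":0,"ty":0,"tz":0,"ax":0,"ay":0,"az":0},{"gripper":66,"tx":0,"ty":0,"tz":0,"ax":0,"ay":0,"az":0}]'

```text
clock: 3.65
tcp_pos: [0.4562, 0.1523, 0.0165]
orientation: [-1.571, 0.001, -0.001]
contact_force: [0.8, 0.5, 1.1]
grip_width: 0.066
```

```bash
python3 -c "
from h import *
st()
crop('scene',210,180,330,270,6,'d4.png')"
```

```text
t 3.65 tcp [0.4562 0.1523 0.0165] F [0.8 0.5 1.1] w 0.066
[[ 1.     0.     0.001]
 [-0.001  0.     1.   ]
 [ 0.    -1.     0.   ]]
j [-0.671  0.545  0.27   2.182 -0.323  0.451 -0.147]
```

View pics/d4.png

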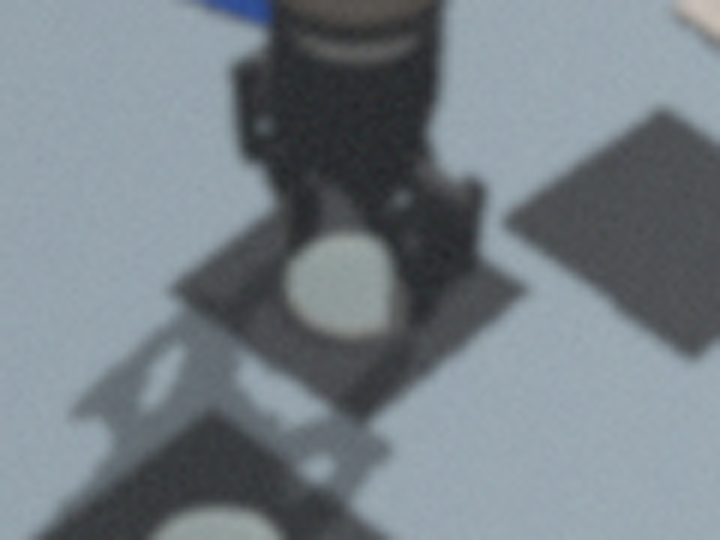

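Call:
jog_arm --motion '[{"gripper":66,"tx":0,"ty":1.5,"tz":0,"ax":0,"ay":0,"az":0},{"gripper":66,"tx":0,"ty":1,"tz":0,"ax":0,"ay":0,"az":0},{"gripper":66,"tx":0,"ty":0,"tz":0,"ax":0,"ay":0,"az":0},{"gripper":66,"tx":0,"ty":0,"tz":0,"ax":0,"ay":0,"az":0}]'

```text
clock: 4.1
tcp_pos: [0.456, 0.1522, 0.0138]
orientation: [-1.571, 0.001, -0.001]
contact_force: [0.1, -0.4, 0.0]
grip_width: 0.066
```

Call:
jog_arm --motion '[{"gripper":66,"tx":0,"ty":1.5,"tz":0,"ax":0,"ay":0,"az":0},{"gripper":66,"tx":0,"ty":0,"tz":0,"ax":0,"ay":0,"az":0},{"gripper":66,"tx":0,"ty":0,"tz":0,"ax":0,"ay":0,"az":0}]'

```text
clock: 4.4
tcp_pos: [0.456, 0.1522, 0.0122]
orientation: [-1.571, 0.001, -0.001]
contact_force: [0.1, -0.4, 0.7]
grip_width: 0.0659
```

Call:
jog_arm --motion '[{"gripper":57,"tx":0,"ty":0,"tz":0,"ax":0,"ay":0,"az":0},{"gripper":57,"tx":0,"ty":0,"tz":0,"ax":0,"ay":0,"az":0},{"gripper":57,"tx":0,"ty":0,"tz":0,"ax":0,"ay":0,"az":0},{"gripper":57,"tx":0,"ty":0,"tz":0,"ax":0,"ay":0,"az":0}]' --newtons 20

```text
clock: 4.8
tcp_pos: [0.456, 0.1522, 0.0125]
orientation: [-1.571, 0.001, -0.001]
contact_force: [-1.4, 0.5, 5.1]
grip_width: 0.0587
```

```bash
python3 -c "
from h import *
st()
crop('scene',210,180,330,270,6,'d5.png')"
```

```text
t 4.8 tcp [0.456  0.1522 0.0125] F [-1.4  0.5  5.1] w 0.0587
[[ 1.    -0.     0.001]
 [-0.001  0.     1.   ]
 [-0.    -1.     0.   ]]
j [-0.666  0.553  0.265  2.183 -0.327  0.443 -0.144]
```

View pics/d5.png

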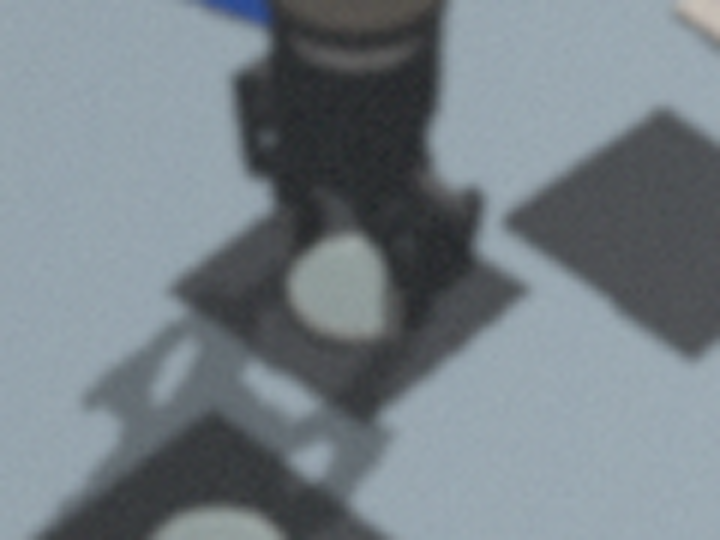

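Call:
jog_arm --motion '[{"gripper":76,"tx":0,"ty":-2,"tz":0,"ax":0,"ay":0,"az":0},{"gripper":76,"tx":0,"ty":0,"tz":0,"ax":0,"ay":0,"az":0},{"gripper":76,"tx":0,"ty":0,"tz":0,"ax":0,"ay":0,"az":0},{"gripper":76,"tx":0,"ty":0,"tz":0,"ax":0,"ay":0,"az":0}]'

```text
clock: 5.25
tcp_pos: [0.456, 0.1523, 0.0142]
orientation: [-1.571, 0.001, -0.001]
contact_force: [0.1, 0.6, 0.7]
grip_width: 0.0762
```

Call:
jog_arm --motion '[{"gripper":76,"tx":0,"ty":0,"tz":0,"ax":0,"ay":-0.131,"az":0},{"gripper":76,"tx":0,"ty":0,"tz":0,"ax":0,"ay":-0.131,"az":0},{"gripper":76,"tx":0,"ty":0,"tz":0,"ax":0,"ay":-0.131,"az":0},{"gripper":76,"tx":0,"ty":0,"tz":0,"ax":0,"ay":-0.131,"az":0},{"gripper":76,"tx":0,"ty":0,"tz":0,"ax":0,"ay":-0.131,"az":0},{"gripper":76,"tx":0,"ty":0,"tz":0,"ax":0,"ay":-0.131,"az":0},{"gripper":76,"tx":0,"ty":0,"tz":0,"ax":0,"ay":-0.131,"az":0},{"gripper":76,"tx":0,"ty":0,"tz":0,"ax":0,"ay":-0.131,"az":0},{"gripper":76,"tx":0,"ty":0,"tz":0,"ax":0,"ay":-0.131,"az":0},{"gripper":76,"tx":0,"ty":0,"tz":0,"ax":0,"ay":-0.131,"az":0},{"gripper":76,"tx":0,"ty":0,"tz":0,"ax":0,"ay":-0.131,"az":0},{"gripper":76,"tx":0,"ty":0,"tz":0,"ax":0,"ay":-0.131,"az":0}]'

```text
clock: 6.45
tcp_pos: [0.456, 0.1521, 0.0142]
orientation: [-1.207, -1.213, 1.213]
contact_force: [-0.3, -0.6, -0.3]
grip_width: 0.0759
```

```bash
python3 -c "
from h import *
st()
crop('scene',210,180,330,270,6,'d6.png')"
```

```text
t 6.45 tcp [0.456  0.1521 0.0142] F [-0.3 -0.6 -0.3] w 0.0759
[[-0.005 -0.    -1.   ]
 [ 1.    -0.    -0.005]
 [-0.    -1.     0.   ]]
j [-0.337  0.534 -0.14   2.16   0.161  0.457  0.973]
```

View pics/d6.png

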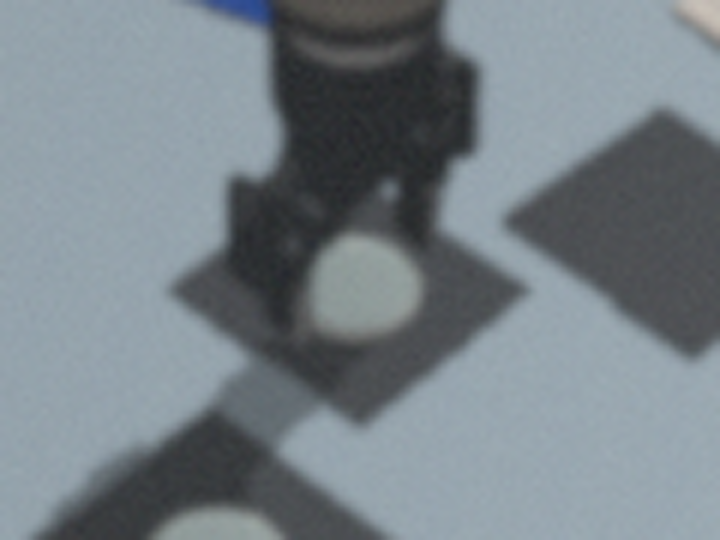

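Call:
jog_arm --motion '[{"gripper":66,"tx":0,"ty":0.7,"tz":0,"ax":0,"ay":0,"az":0},{"gripper":54,"tx":0,"ty":0,"tz":0,"ax":0,"ay":0,"az":0},{"gripper":54,"tx":0,"ty":0,"tz":0,"ax":0,"ay":0,"az":0},{"gripper":54,"tx":0,"ty":0,"tz":0,"ax":0,"ay":0,"az":0},{"gripper":54,"tx":0,"ty":0,"tz":0,"ax":0,"ay":0,"az":0},{"gripper":54,"tx":0,"ty":0,"tz":0,"ax":0,"ay":0,"az":0}]' --newtons 30

```text
clock: 7.1
tcp_pos: [0.456, 0.1521, 0.0139]
orientation: [-1.211, -1.207, 1.207]
contact_force: [-1.3, -0.9, 4.6]
grip_width: 0.0582
```

Call:
jog_arm --motion '[{"gripper":54,"tx":0,"ty":-5,"tz":0,"ax":0,"ay":0,"az":0},{"gripper":54,"tx":0,"ty":-10,"tz":0,"ax":0,"ay":0,"az":0},{"gripper":54,"tx":0,"ty":-20,"tz":0,"ax":0,"ay":0,"az":0},{"gripper":54,"tx":0,"ty":-25,"tz":0,"ax":0,"ay":0,"az":0},{"gripper":54,"tx":0,"ty":-20,"tz":0,"ax":0,"ay":0,"az":0},{"gripper":54,"tx":0,"ty":-10,"tz":0,"ax":0,"ay":0,"az":0},{"gripper":54,"tx":0,"ty":0,"tz":0,"ax":0,"ay":0,"az":0}]'

```text
clock: 7.8
tcp_pos: [0.4569, 0.1526, 0.1051]
orientation: [-1.211, -1.211, 1.206]
contact_force: [1.1, 0.1, -1.0]
grip_width: 0.0578
```

```bash
python3 -c "
from h import *
st()
crop('scene',190,120,310,270,4,'d7.png')"
```

```text
t 7.8 tcp [0.4569 0.1526 0.1051] F [ 1.1  0.1 -1. ] w 0.0578
[[ 0.001  0.003 -1.   ]
 [ 1.     0.001  0.001]
 [ 0.001 -1.    -0.003]]
j [-0.301  0.366 -0.18   2.122  0.105  0.659  1.018]
```

View pics/d7.png

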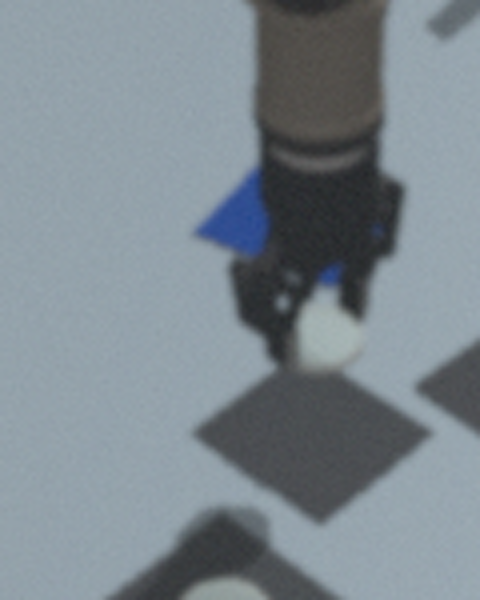

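Call:
jog_arm --motion '[{"gripper":54,"tx":-10,"ty":0,"tz":0,"ax":0,"ay":0,"az":0},{"gripper":54,"tx":-25,"ty":0,"tz":0,"ax":0,"ay":0,"az":0},{"gripper":54,"tx":-40,"ty":0,"tz":0,"ax":0,"ay":0,"az":0},{"gripper":54,"tx":-40,"ty":0,"tz":0,"ax":0,"ay":0,"az":0},{"gripper":54,"tx":-45,"ty":0,"tz":0,"ax":0,"ay":0,"az":0},{"gripper":54,"tx":-45,"ty":0,"tz":0,"ax":0,"ay":0,"az":0},{"gripper":54,"tx":-45,"ty":0,"tz":-2,"ax":0,"ay":0,"az":0},{"gripper":54,"tx":-45,"ty":0,"tz":-2,"ax":0,"ay":0,"az":0},{"gripper":54,"tx":-40,"ty":0,"tz":0,"ax":0,"ay":0,"az":0},{"gripper":54,"tx":-20,"ty":0,"tz":0,"ax":0,"ay":0,"az":0},{"gripper":54,"tx":-8,"ty":0,"tz":0,"ax":0,"ay":0,"az":0},{"gripper":54,"tx":0,"ty":0,"tz":0,"ax":0,"ay":0,"az":0}]'

```text
clock: 9.05
tcp_pos: [0.459, -0.2116, 0.1027]
orientation: [-1.209, -1.206, 1.208]
contact_force: [-0.4, 0.9, -0.1]
grip_width: 0.0583
```

```bash
python3 -c "
from h import *
st()"
```

```text
t 9.05 tcp [ 0.459  -0.2116  0.1027] F [-0.4  0.9 -0.1] w 0.0583
[[ 0.002 -0.002 -1.   ]
 [ 1.     0.     0.002]
 [ 0.    -1.     0.002]]
j [ 0.373  0.399 -0.078  2.072  0.049  0.674  1.831]
```

Call:
jog_arm --motion '[{"gripper":54,"tx":0.6,"ty":15,"tz":-1.5,"ax":0,"ay":0,"az":0},{"gripper":54,"tx":0,"ty":20,"tz":0,"ax":0,"ay":0,"az":0},{"gripper":54,"tx":0,"ty":15,"tz":0,"ax":0,"ay":0,"az":0},{"gripper":54,"tx":0,"ty":5,"tz":0,"ax":0,"ay":0,"az":0},{"gripper":54,"tx":0,"ty":0,"tz":0,"ax":0,"ay":0,"az":0},{"gripper":54,"tx":0,"ty":0,"tz":0,"ax":0,"ay":0,"az":0}]'

```text
clock: 9.65
tcp_pos: [0.4618, -0.2095, 0.049]
orientation: [-1.209, -1.21, 1.21]
contact_force: [0.8, 0.3, -0.1]
grip_width: 0.058
```

```bash
python3 -c "
from h import *
st()
crop('scene',110,220,250,350,5,'d8.png')"
```

```text
t 9.65 tcp [ 0.4618 -0.2095  0.049 ] F [ 0.8  0.3 -0.1] w 0.058
[[-0.001  0.    -1.   ]
 [ 1.     0.    -0.001]
 [ 0.    -1.    -0.   ]]
j [ 0.362  0.493 -0.072  2.095  0.064  0.556  1.815]
```

View pics/d8.png

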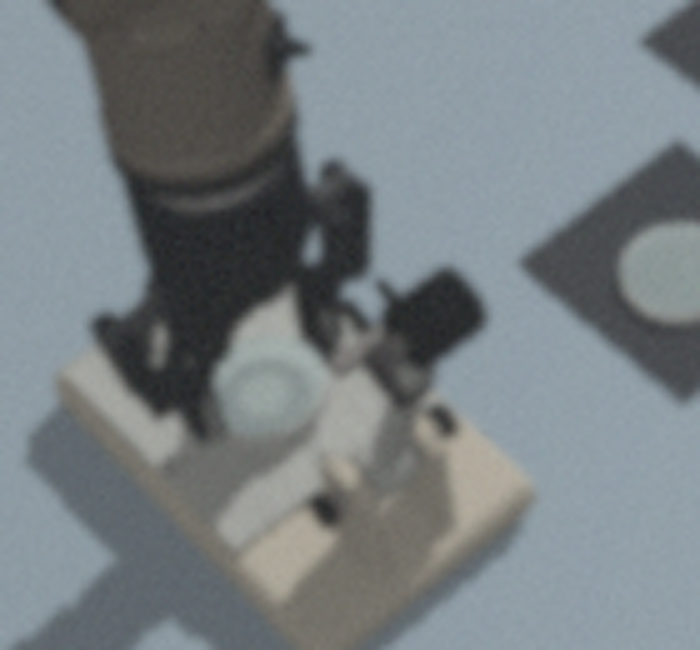

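Call:
jog_arm --motion '[{"gripper":54,"tx":-1.4,"ty":2,"tz":1.1,"ax":0,"ay":0,"az":0},{"gripper":54,"tx":0,"ty":2,"tz":0,"ax":0,"ay":0,"az":0},{"gripper":54,"tx":0,"ty":0,"tz":0,"ax":0,"ay":0,"az":0},{"gripper":54,"tx":0,"ty":0,"tz":0,"ax":0,"ay":0,"az":0}]'

```text
clock: 10.1
tcp_pos: [0.4604, -0.2117, 0.0446]
orientation: [-1.209, -1.209, 1.209]
contact_force: [0.9, 1.0, -0.1]
grip_width: 0.0576
```

Call:
jog_arm --motion '[{"gripper":54,"tx":0,"ty":0.5,"tz":0,"ax":0,"ay":0,"az":0},{"gripper":54,"tx":0,"ty":0,"tz":0,"ax":0,"ay":0,"az":0},{"gripper":54,"tx":0,"ty":0,"tz":0,"ax":0,"ay":0,"az":0}]'

```text
clock: 10.4
tcp_pos: [0.4605, -0.2116, 0.0441]
orientation: [-1.209, -1.209, 1.209]
contact_force: [0.2, -0.3, -0.7]
grip_width: 0.058
```

Call:
jog_arm --motion '[{"gripper":54,"tx":0,"ty":0.5,"tz":0,"ax":0,"ay":0,"az":0},{"gripper":54,"tx":0,"ty":0,"tz":0,"ax":0,"ay":0,"az":0},{"gripper":54,"tx":0,"ty":0,"tz":0,"ax":0,"ay":0,"az":0}]'

```text
clock: 10.7
tcp_pos: [0.4604, -0.2116, 0.0439]
orientation: [-1.209, -1.209, 1.209]
contact_force: [-1.3, 1.2, 5.6]
grip_width: 0.0579
```

```bash
python3 -c "
from h import *
crop('scene',130,270,200,330,10,'d9.png')"
```

```text
(no output)
```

View pics/d9.png

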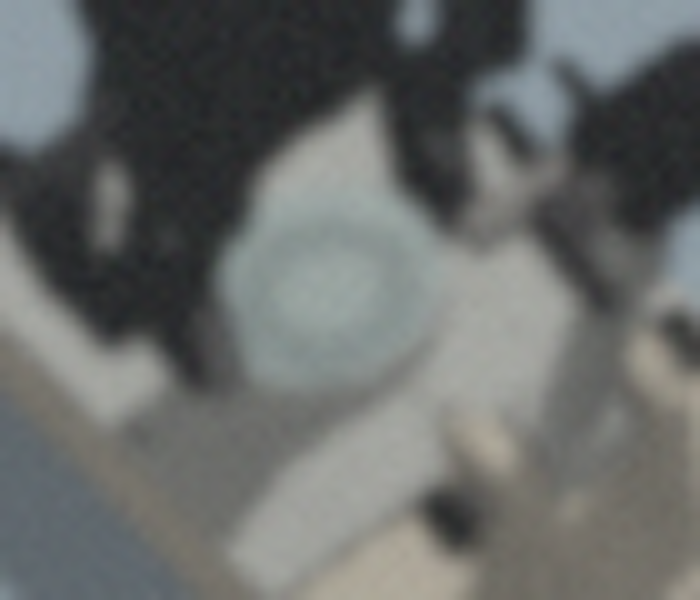

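Call:
jog_arm --motion '[{"gripper":76,"tx":0,"ty":-0.5,"tz":0,"ax":0,"ay":0,"az":0},{"gripper":76,"tx":0,"ty":0,"tz":0,"ax":0,"ay":0,"az":0},{"gripper":76,"tx":0,"ty":0,"tz":0,"ax":0,"ay":0,"az":0},{"gripper":76,"tx":0,"ty":-10,"tz":0,"ax":0,"ay":0,"az":0},{"gripper":76,"tx":0,"ty":-30,"tz":0,"ax":0,"ay":0,"az":0},{"gripper":76,"tx":10,"ty":-40,"tz":0,"ax":0,"ay":0,"az":0},{"gripper":76,"tx":40,"ty":-40,"tz":0,"ax":0,"ay":0,"az":0},{"gripper":76,"tx":50,"ty":-40,"tz":0,"ax":0,"ay":0,"az":0},{"gripper":76,"tx":50,"ty":-40,"tz":0,"ax":0,"ay":0,"az":0},{"gripper":76,"tx":40,"ty":-30,"tz":0,"ax":0,"ay":0,"az":0},{"gripper":76,"tx":10,"ty":-10,"tz":0,"ax":0,"ay":0,"az":0}]'

```text
clock: 11.85
tcp_pos: [0.4617, -0.0334, 0.2659]
orientation: [-1.21, -1.219, 1.21]
contact_force: [0.9, -0.1, 1.3]
grip_width: 0.0759
```

```bash
python3 -c "
from h import *
st()
a=crop('scene',120,200,320,340,4,'e1.png');b=crop('top',210,180,430,290,3.5,'e2.png')
cv2.imwrite('pics/scene1.png',a[:,:,::-1]);cv2.imwrite('pics/top1.png',b[:,:,::-1])"
```

```text
t 11.85 tcp [ 0.4617 -0.0334  0.2659] F [ 0.9 -0.1  1.3] w 0.0759
[[-0.006  0.006 -1.   ]
 [ 1.     0.001 -0.006]
 [ 0.001 -1.    -0.006]]
j [ 0.116  0.11  -0.191  2.011  0.024  1.017  1.49 ]
```

View pics/e1.png

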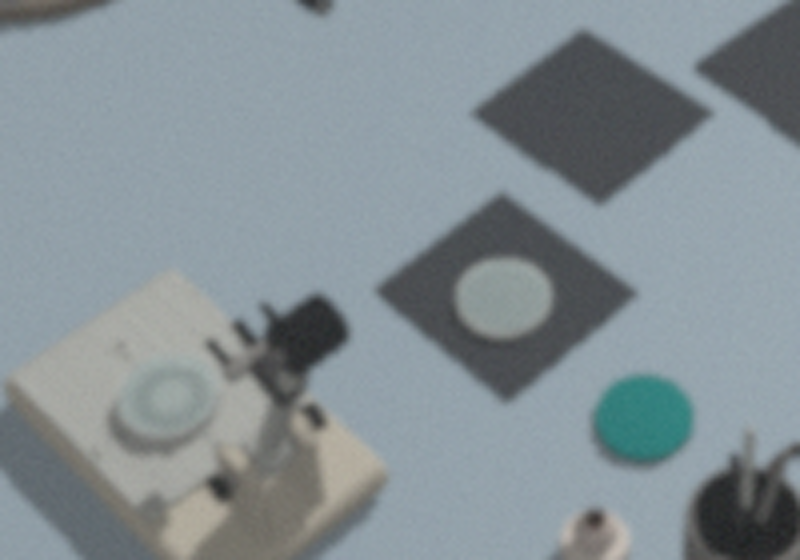

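View pics/e2.png

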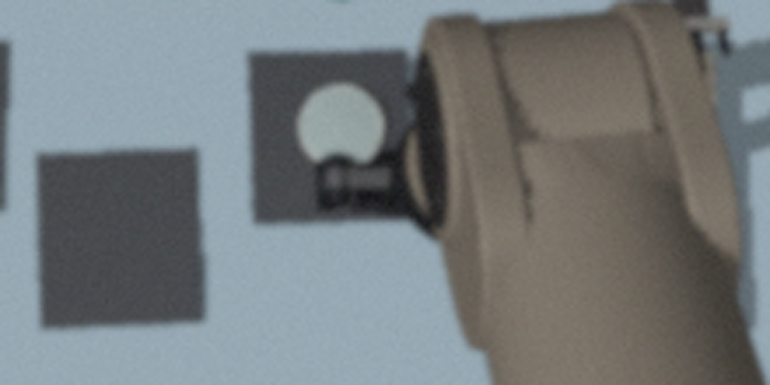

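```bash
cat >> meas.py <<'E'
def lens_on_rest(im,n="scene"):
    S=4;f=cv2.resize(cv2.GaussianBlur(im,(3,3),0),None,fx=S,fy=S,interpolation=2).astype(int)
    d=f[:,:,1]-f[:,:,0]
    u,v=proj(n,[.4608,-.2108,.038]).astype(int)
    return d,(u,v)
E
python3 - <<'E'
from meas import *
im=cv2.imread("pics/scene1.png")[:,:,::-1].copy()
d,(u,v)=lens_on_rest(im)
b=d[(v-22)*4:(v+22)*4,(u-25)*4:(u+25)*4]
print(u,v);cv2.imwrite("pics/e3.png",np.clip(cv2.resize((b*12).clip(0,255).astype(np.uint8),None,fx=3,fy=3),0,255))
s=cv2.resize(im[v-22:v+22,u-25:u+25],None,fx=12,fy=12,interpolation=2).astype(float)
s=((s-100)*2.2).clip(0,255).astype(np.uint8);cv2.imwrite("pics/e4.png",s[:,:,::-1])
E
```

```text
161 297
```

View pics/e3.png

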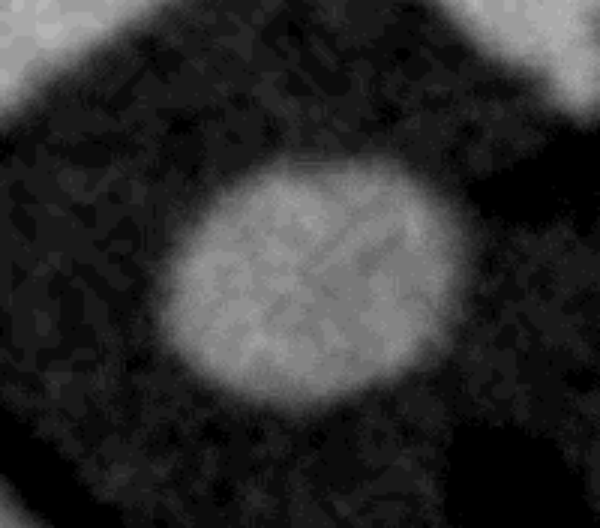

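View pics/e4.png

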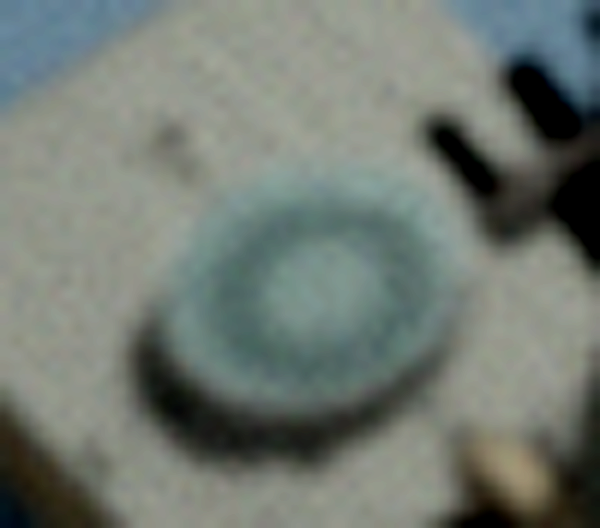

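```bash
cat >> meas.py <<'E'
def rest_lens(im,n="scene",thr=6,z=.039,off=(0,0)):
    d,(u,v)=lens_on_rest(im,n)
    m=cv2.morphologyEx((cv2.GaussianBlur(d.astype(np.float32),(5,5),0)>thr).astype(np.uint8),cv2.MORPH_OPEN,np.ones((9,9)))
    nl,lab,stt,_=cv2.connectedComponentsWithStats(m,connectivity=4)
    i=lab[v*4+off[1],u*4+off[0]]
    c=max(cv2.findContours((lab==i).astype(np.uint8),0,1)[0],key=cv2.contourArea)
    W=np.array([ray(n,(a+.5)/4-.5,(b+.5)/4-.5,z)[:2] for a,b in c[:,0]]).astype(np.float32)*1000
    return cv2.fitEllipse(W)
E
python3 - <<'E'
from meas import *
im=cv2.imread("pics/scene1.png")[:,:,::-1].copy()
for t in (4,5,6,7): print(t,rest_lens(im,thr=t))
for q in ((320,295),): print(ray("scene",161-25+(q[0]+.5)/12-.5,297-22+(q[1]+.5)/12-.5,.033))
# right lens by same colour & z=.009
E
```

```text
4 ((463.1809997558594, -210.57696533203125), (59.66103744506836, 61.28355026245117), 92.31901550292969)
5 ((463.1623229980469, -210.7707061767578), (57.85211944580078, 58.92123031616211), 99.22252655029297)
6 ((463.2226257324219, -210.9440460205078), (56.21726989746094, 56.808475494384766), 86.802734375)
7 ((463.2411804199219, -211.14187622070312), (54.24732208251953, 54.89805603027344), 106.57107543945312)
[ 0.46312406 -0.21020387  0.033     ]
```

Call:
jog_arm --motion '[{"gripper":76,"tx":50,"ty":0,"tz":0,"ax":0,"ay":0,"az":0},{"gripper":76,"tx":50,"ty":0,"tz":0,"ax":0,"ay":0,"az":0},{"gripper":76,"tx":50,"ty":0,"tz":0,"ax":0,"ay":0,"az":0},{"gripper":76,"tx":50,"ty":0,"tz":0,"ax":0,"ay":0,"az":0},{"gripper":76,"tx":0,"ty":0,"tz":0,"ax":0,"ay":0,"az":0}]'

```text
clock: 12.45
tcp_pos: [0.4595, 0.1672, 0.261]
orientation: [-1.203, -1.215, 1.214]
contact_force: [-0.5, -0.6, -0.1]
grip_width: 0.076
```

Run:
```python
from meas import *
b=vision.grab_frame("top");cv2.imwrite('pics/top2.png',b[:,:,::-1])
s=cv2.resize(b[210:280,350:430],None,fx=8,fy=8,interpolation=2);cv2.imwrite('pics/e5.png',s[:,:,::-1])
for t in (4,5,6,7): print(t,rest_lens(b,"top",thr=t))
```

```text
4 ((460.6030578613281, -213.28103637695312), (61.0105094909668, 62.685794830322266), 105.46082305908203)
5 ((460.66131591796875, -213.3411407470703), (59.24997329711914, 60.474945068359375), 104.81172180175781)
6 ((460.633544921875, -213.362060546875), (57.7403564453125, 58.727481842041016), 102.3006820678711)
7 ((460.6334228515625, -213.3945770263672), (56.442344665527344, 57.37539291381836), 100.38050842285156)
```

View pics/e5.png

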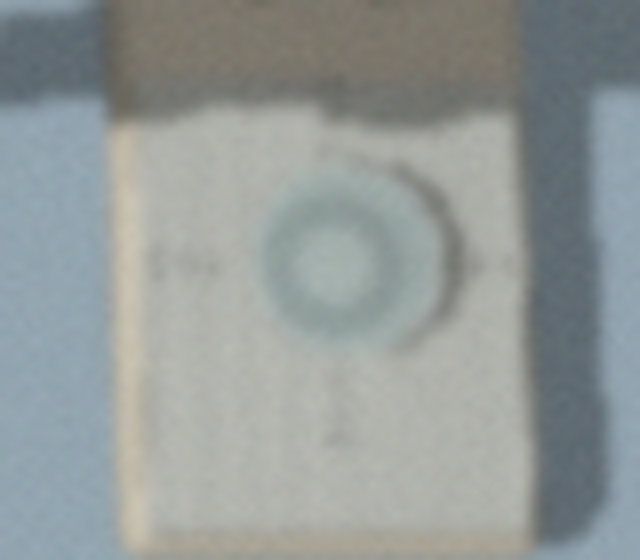

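Call:
jog_arm --motion '[{"gripper":76,"tx":-20,"ty":0,"tz":0,"ax":0,"ay":0,"az":0},{"gripper":76,"tx":-40,"ty":0,"tz":0,"ax":0,"ay":0,"az":0},{"gripper":76,"tx":-45,"ty":0,"tz":0,"ax":0,"ay":0,"az":0},{"gripper":76,"tx":-45,"ty":10,"tz":0,"ax":0,"ay":0,"az":0},{"gripper":76,"tx":-45,"ty":20,"tz":0,"ax":0,"ay":0,"az":0},{"gripper":76,"tx":-45,"ty":20,"tz":0,"ax":0,"ay":0,"az":0},{"gripper":76,"tx":-45,"ty":20,"tz":-1,"ax":0,"ay":0,"az":0},{"gripper":76,"tx":-45,"ty":30,"tz":0,"ax":0,"ay":0,"az":0},{"gripper":76,"tx":-35,"ty":30,"tz":0,"ax":0,"ay":0,"az":0},{"gripper":76,"tx":-14,"ty":20,"tz":0,"ax":0,"ay":0,"az":0},{"gripper":76,"tx":0,"ty":10,"tz":0,"ax":0,"ay":0,"az":0},{"gripper":76,"tx":0,"ty":0,"tz":0,"ax":0,"ay":0,"az":0}]'

```text
clock: 13.7
tcp_pos: [0.4591, -0.2144, 0.1025]
orientation: [-1.207, -1.205, 1.209]
contact_force: [-0.5, 0.3, 1.0]
grip_width: 0.0764
```

Call:
jog_arm --motion '[{"gripper":76,"tx":0,"ty":0,"tz":0,"ax":0,"ay":0,"az":0},{"gripper":76,"tx":0,"ty":0,"tz":0,"ax":0,"ay":0,"az":0}]'

```text
clock: 13.9
tcp_pos: [0.4621, -0.213, 0.1052]
orientation: [-1.21, -1.211, 1.21]
contact_force: [-0.0, 0.5, 0.8]
grip_width: 0.0758
```

```bash
python3 -c "
from h import *
st()"
```

```text
t 13.9 tcp [ 0.4621 -0.213   0.1052] F [-0.   0.5  0.8] w 0.0758
[[-0.002  0.002 -1.   ]
 [ 1.    -0.    -0.002]
 [-0.    -1.    -0.002]]
j [ 0.369  0.397 -0.073  2.066  0.044  0.678  1.84 ]
```

Call:
jog_arm --motion '[{"gripper":76,"tx":1.2,"ty":15,"tz":1.3,"ax":0,"ay":0,"az":0},{"gripper":76,"tx":0,"ty":20,"tz":0,"ax":0,"ay":0,"az":0},{"gripper":76,"tx":0,"ty":15,"tz":0,"ax":0,"ay":0,"az":0},{"gripper":76,"tx":0,"ty":5,"tz":0,"ax":0,"ay":0,"az":0},{"gripper":76,"tx":0,"ty":0,"tz":0,"ax":0,"ay":0,"az":0},{"gripper":76,"tx":0,"ty":0,"tz":0,"ax":0,"ay":0,"az":0},{"gripper":76,"tx":0,"ty":0,"tz":0,"ax":0,"ay":0,"az":0}]'

```text
clock: 14.6
tcp_pos: [0.4608, -0.2126, 0.0501]
orientation: [-1.211, -1.21, 1.209]
contact_force: [0.0, -0.3, -0.4]
grip_width: 0.0758
```

Call:
jog_arm --motion '[{"gripper":76,"tx":1.0,"ty":3,"tz":0.4,"ax":0,"ay":0,"az":0},{"gripper":70,"tx":0,"ty":2.8,"tz":0,"ax":0,"ay":0,"az":0},{"gripper":66,"tx":0,"ty":0,"tz":0,"ax":0,"ay":0,"az":0},{"gripper":54,"tx":0,"ty":0,"tz":0,"ax":0,"ay":0,"az":0},{"gripper":54,"tx":0,"ty":0,"tz":0,"ax":0,"ay":0,"az":0},{"gripper":54,"tx":0,"ty":0,"tz":0,"ax":0,"ay":0,"az":0},{"gripper":54,"tx":0,"ty":0,"tz":0,"ax":0,"ay":0,"az":0}]'

```text
clock: 15.3
tcp_pos: [0.4595, -0.2115, 0.0436]
orientation: [-1.209, -1.209, 1.209]
contact_force: [-2.3, 0.8, 5.1]
grip_width: 0.058
```

Call:
jog_arm --motion '[{"gripper":54,"tx":0,"ty":-3,"tz":0,"ax":0,"ay":0,"az":0},{"gripper":54,"tx":1.5,"ty":0,"tz":1.1,"ax":0,"ay":0,"az":0},{"gripper":54,"tx":0,"ty":0,"tz":0,"ax":0,"ay":0,"az":0},{"gripper":54,"tx":0,"ty":0,"tz":0,"ax":0,"ay":0,"az":0}]'

```text
clock: 15.7
tcp_pos: [0.4586, -0.21, 0.0463]
orientation: [-1.209, -1.209, 1.209]
contact_force: [-0.5, 0.2, -0.3]
grip_width: 0.0583
```

Call:
jog_arm --motion '[{"gripper":54,"tx":0,"ty":1.5,"tz":0,"ax":0,"ay":0,"az":0},{"gripper":54,"tx":0,"ty":1.2,"tz":0,"ax":0,"ay":0,"az":0},{"gripper":54,"tx":0,"ty":0,"tz":0,"ax":0,"ay":0,"az":0},{"gripper":54,"tx":0,"ty":0,"tz":0,"ax":0,"ay":0,"az":0}]'

```text
clock: 16.1
tcp_pos: [0.4586, -0.2101, 0.0437]
orientation: [-1.209, -1.209, 1.209]
contact_force: [-0.7, -0.2, 2.0]
grip_width: 0.058
```

Run:
```python
from meas import *
st()
b=vision.grab_frame("scene");cv2.imwrite('pics/scene3.png',b[:,:,::-1])
for t in (4,5,6): print(t,rest_lens(b,"scene",thr=t))
```

```text
t 16.1 tcp [ 0.4586 -0.2101  0.0437] F [-0.7 -0.2  2. ] w 0.058
[[ 0. -0. -1.]
 [ 1. -0.  0.]
 [-0. -1.  0.]]
j [ 0.359  0.499 -0.065  2.103  0.061  0.541  1.82 ]
4 ((462.78985595703125, -208.0063934326172), (56.098758697509766, 61.38505554199219), 53.613739013671875)
5 ((462.8541259765625, -208.06105041503906), (54.24031448364258, 59.360050201416016), 52.025264739990234)
6 ((462.933349609375, -208.0443878173828), (52.74449920654297, 57.15250778198242), 51.33034133911133)
```

Call:
jog_arm --motion '[{"gripper":76,"tx":0,"ty":-0.3,"tz":0,"ax":0,"ay":0,"az":0},{"gripper":76,"tx":0,"ty":0,"tz":0,"ax":0,"ay":0,"az":0},{"gripper":76,"tx":0,"ty":0,"tz":0,"ax":0,"ay":0,"az":0},{"gripper":76,"tx":0,"ty":-10,"tz":0,"ax":0,"ay":0,"az":0},{"gripper":76,"tx":0,"ty":-30,"tz":0,"ax":0,"ay":0,"az":0},{"gripper":76,"tx":0,"ty":-45,"tz":0,"ax":0,"ay":0,"az":0},{"gripper":76,"tx":0,"ty":-45,"tz":0,"ax":0,"ay":0,"az":0},{"gripper":76,"tx":0,"ty":-45,"tz":0,"ax":0,"ay":0,"az":0},{"gripper":76,"tx":0,"ty":-45,"tz":0,"ax":0,"ay":0,"az":0},{"gripper":76,"tx":0,"ty":-30,"tz":0,"ax":0,"ay":0,"az":0},{"gripper":60,"tx":0,"ty":-6,"tz":0,"ax":0,"ay":0,"az":0},{"gripper":60,"tx":0,"ty":0,"tz":0,"ax":0,"ay":0,"az":0}]'

```text
clock: 17.35
tcp_pos: [0.4589, -0.2101, 0.3014]
orientation: [-1.212, -1.211, 1.209]
contact_force: [0.9, 0.3, 0.0]
grip_width: 0.06
```

Run:
```python
from meas import *
st()
b=vision.grab_frame("scene");cv2.imwrite('pics/scene4.png',b[:,:,::-1])
cv2.imwrite('pics/e6.png',cv2.resize(b[170:350,90:290],None,fx=4,fy=3.3,interpolation=2)[:,:,::-1])
for t in (4,5,6): print(t,rest_lens(b,"scene",thr=t))
```

```text
t 17.35 tcp [ 0.4589 -0.2101  0.3014] F [0.9 0.3 0. ] w 0.06
[[ 0.     0.003 -1.   ]
 [ 1.    -0.001  0.   ]
 [-0.001 -1.    -0.003]]
j [ 0.373  0.144 -0.075  1.884  0.012  1.111  1.864]
4 ((461.9043273925781, -209.22726440429688), (59.6835823059082, 60.545230865478516), 68.76354217529297)
5 ((461.94293212890625, -209.1669464111328), (57.642940521240234, 58.32125473022461), 66.06318664550781)
6 ((462.1103820800781, -209.15455627441406), (55.56492614746094, 56.243507385253906), 64.31987762451172)
```

View pics/e6.png

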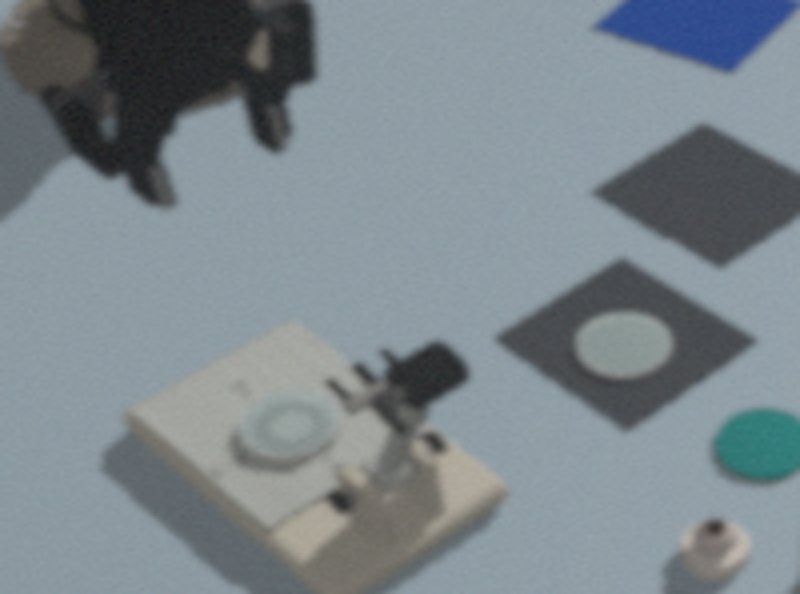

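Call:
jog_arm --motion '[{"gripper":60,"tx":0,"ty":0,"tz":-20,"ax":0,"ay":0,"az":0},{"gripper":60,"tx":0,"ty":0,"tz":-40,"ax":0,"ay":0,"az":0},{"gripper":60,"tx":-0.7,"ty":0,"tz":-45,"ax":0,"ay":0,"az":0},{"gripper":60,"tx":0,"ty":0,"tz":-35,"ax":0,"ay":0,"az":0},{"gripper":60,"tx":0,"ty":0,"tz":-18,"ax":0,"ay":0,"az":0},{"gripper":60,"tx":0,"ty":0,"tz":0,"ax":0,"ay":0,"az":0},{"gripper":60,"tx":0,"ty":0,"tz":0,"ax":0,"ay":0,"az":0},{"gripper":60,"tx":0,"ty":0,"tz":0,"ax":0,"ay":0,"az":0}]'

```text
clock: 18.2
tcp_pos: [0.6151, -0.2111, 0.2991]
orientation: [-1.208, -1.207, 1.209]
contact_force: [-0.4, -0.3, -0.5]
grip_width: 0.0602
```

Run:
```python
from meas import *
st()
b=crop('scene',140,160,280,300,5,'f1.png')
b=crop('top',350,120,480,240,5,'f2.png')
```

```text
t 18.2 tcp [ 0.6151 -0.2111  0.2991] F [-0.4 -0.3 -0.5] w 0.0602
[[ 0.001 -0.002 -1.   ]
 [ 1.     0.     0.001]
 [ 0.    -1.     0.002]]
j [ 0.294  0.399 -0.081  1.549  0.034  1.197  1.776]
```

View pics/f1.png

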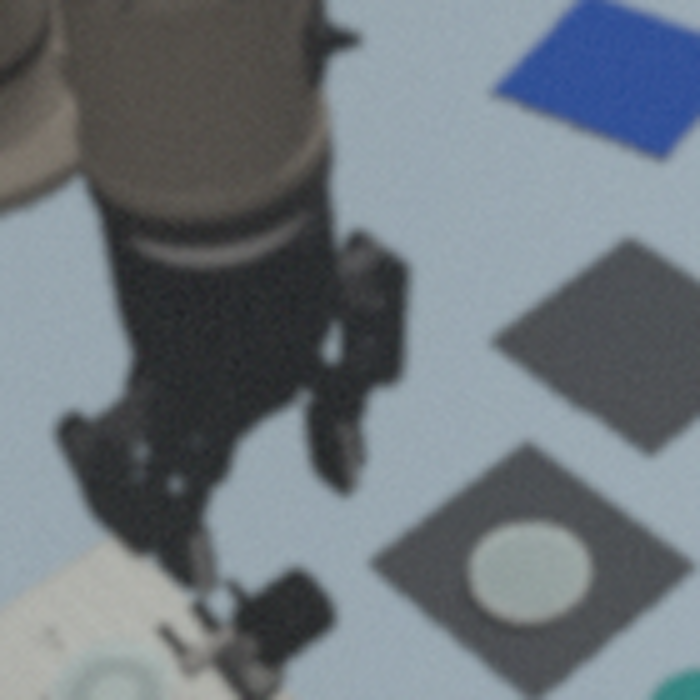

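View pics/f2.png

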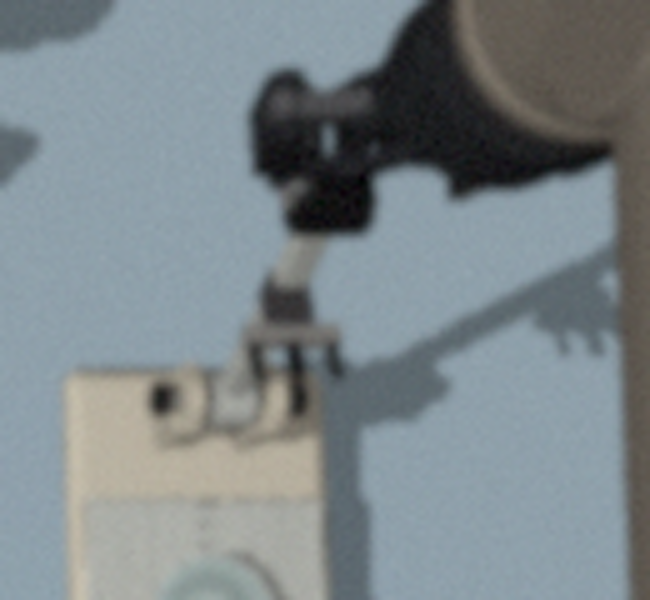

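Call:
jog_arm --motion '[{"gripper":60,"tx":0,"ty":10,"tz":-1.5,"ax":0,"ay":0,"az":0},{"gripper":60,"tx":0,"ty":20,"tz":0,"ax":0,"ay":0,"az":0},{"gripper":60,"tx":0,"ty":20,"tz":0,"ax":0,"ay":0,"az":0},{"gripper":60,"tx":0,"ty":10,"tz":0,"ax":0,"ay":0,"az":0},{"gripper":60,"tx":0,"ty":4,"tz":0,"ax":0,"ay":0,"az":0},{"gripper":60,"tx":0,"ty":0,"tz":0,"ax":0,"ay":0,"az":0},{"gripper":60,"tx":0,"ty":0,"tz":0,"ax":0,"ay":0,"az":0}]'

```text
clock: 19.0
tcp_pos: [0.6186, -0.2109, 0.2369]
orientation: [-1.211, -1.21, 1.209]
contact_force: [-0.4, 0.0, -0.2]
grip_width: 0.0602
```

Run:
```python
from meas import *
st()
b=crop('scene',140,180,280,300,5,'f3.png')
```

```text
t 19.0 tcp [ 0.6186 -0.2109  0.2369] F [-0.4  0.  -0.2] w 0.0602
[[ 0.     0.001 -1.   ]
 [ 1.    -0.     0.   ]
 [-0.    -1.    -0.001]]
j [ 0.294  0.451 -0.083  1.615  0.041  1.076  1.77 ]
```

View pics/f3.png

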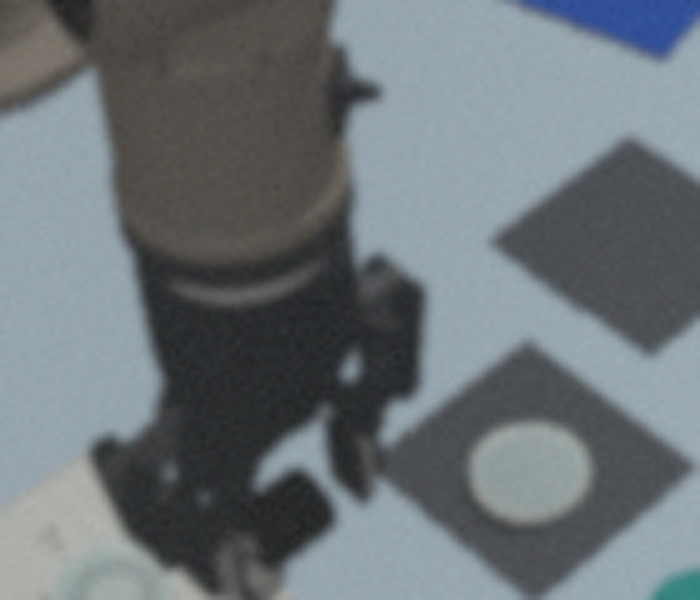

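Call:
jog_arm --motion '[{"gripper":45,"tx":0,"ty":1.5,"tz":1.2,"ax":0,"ay":0,"az":0},{"gripper":36,"tx":0,"ty":0,"tz":0,"ax":0,"ay":0,"az":0},{"gripper":26,"tx":0,"ty":0,"tz":0,"ax":0,"ay":0,"az":0},{"gripper":26,"tx":0,"ty":0,"tz":0,"ax":0,"ay":0,"az":0},{"gripper":26,"tx":0,"ty":0,"tz":0,"ax":0,"ay":0,"az":0},{"gripper":26,"tx":0,"ty":0,"tz":0,"ax":0,"ay":0,"az":0}]' --newtons 40

```text
clock: 19.65
tcp_pos: [0.6171, -0.2112, 0.2349]
orientation: [-1.21, -1.209, 1.209]
contact_force: [-0.5, -2.2, 3.2]
grip_width: 0.0315
```

Run:
```python
import numpy as np
# arc shifts: down, tool x=+Y, tz=-X, ty=-Z
def seq(t):
    f=np.array(t)-.35
    x=-170*np.sin(f);z=170*np.cos(f);return np.c_[-np.diff(z),-np.diff(x)].round(1)  # ty,tz
t=np.linspace(0,1.92,25);s=seq(t);print(s.tolist(),s.sum(0))
```

```text
[[-4.1, 12.9], [-3.1, 13.2], [-2.0, 13.4], [-1.0, 13.6], [0.1, 13.6], [1.2, 13.5], [2.3, 13.4], [3.4, 13.2], [4.4, 12.9], [5.4, 12.5], [6.4, 12.0], [7.3, 11.4], [8.2, 10.8], [9.1, 10.1], [9.8, 9.4], [10.6, 8.6], [11.2, 7.7], [11.8, 6.8], [12.3, 5.8], [12.7, 4.8], [13.1, 3.8], [13.3, 2.7], [13.5, 1.6], [13.6, 0.6]] [159.5 228.3]
```

Call:
jog_arm --motion '[{"gripper":26,"tx":0,"ty":-4.1,"tz":12.9,"ax":0,"ay":0,"az":0},{"gripper":26,"tx":0,"ty":-3.1,"tz":13.2,"ax":0,"ay":0,"az":0},{"gripper":26,"tx":0,"ty":-2.0,"tz":13.4,"ax":0,"ay":0,"az":0},{"gripper":26,"tx":0,"ty":-1.0,"tz":13.6,"ax":0,"ay":0,"az":0},{"gripper":26,"tx":0,"ty":0.1,"tz":13.6,"ax":0,"ay":0,"az":0},{"gripper":26,"tx":0,"ty":1.2,"tz":13.5,"ax":0,"ay":0,"az":0},{"gripper":26,"tx":0,"ty":0,"tz":0,"ax":0,"ay":0,"az":0},{"gripper":26,"tx":0,"ty":0,"tz":0,"ax":0,"ay":0,"az":0}]'

```text
clock: 20.45
tcp_pos: [0.5366, -0.2106, 0.2439]
orientation: [-1.21, -1.21, 1.209]
contact_force: [1.9, -1.9, 4.5]
grip_width: 0.0315
```

Run:
```python
from meas import *
st()
b=crop('scene',110,170,250,320,4.5,'f4.png')
```

```text
t 20.45 tcp [ 0.5366 -0.2106  0.2439] F [ 1.9 -1.9  4.5] w 0.0315
[[-0.     0.001 -1.   ]
 [ 1.    -0.    -0.   ]
 [-0.    -1.    -0.001]]
j [ 0.336  0.32  -0.088  1.794  0.032  1.028  1.807]
```

View pics/f4.png

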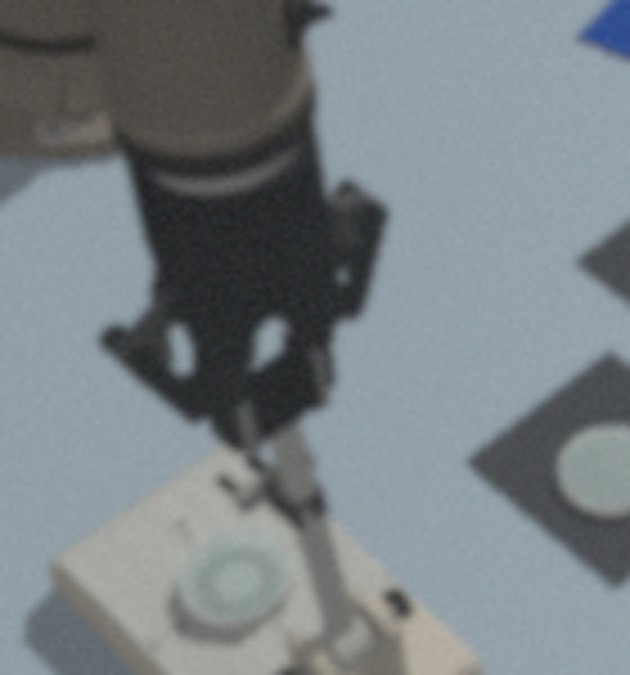

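Call:
jog_arm --motion '[{"gripper":26,"tx":0,"ty":2.3,"tz":13.4,"ax":0,"ay":0,"az":0},{"gripper":26,"tx":0,"ty":3.4,"tz":13.2,"ax":0,"ay":0,"az":0},{"gripper":26,"tx":0,"ty":4.4,"tz":12.9,"ax":0,"ay":0,"az":0},{"gripper":26,"tx":0,"ty":5.4,"tz":12.5,"ax":0,"ay":0,"az":0},{"gripper":26,"tx":0,"ty":6.4,"tz":12.0,"ax":0,"ay":0,"az":0},{"gripper":26,"tx":0,"ty":7.3,"tz":11.4,"ax":0,"ay":0,"az":0},{"gripper":26,"tx":0,"ty":8.2,"tz":10.8,"ax":0,"ay":0,"az":0},{"gripper":26,"tx":0,"ty":9.1,"tz":10.1,"ax":0,"ay":0,"az":0},{"gripper":26,"tx":0,"ty":9.8,"tz":9.4,"ax":0,"ay":0,"az":0},{"gripper":26,"tx":0,"ty":10.6,"tz":8.6,"ax":0,"ay":0,"az":0},{"gripper":26,"tx":0,"ty":0,"tz":0,"ax":0,"ay":0,"az":0}]'

```text
clock: 21.6
tcp_pos: [0.421, -0.2098, 0.1754]
orientation: [-1.205, -1.208, 1.21]
contact_force: [-1.0, 1.9, 5.6]
grip_width: 0.0317
```

Run:
```python
from meas import *
st()
```

```text
t 21.6 tcp [ 0.421  -0.2098  0.1754] F [-1.   1.9  5.6] w 0.0317
[[-0.    -0.003 -1.   ]
 [ 1.     0.002 -0.   ]
 [ 0.002 -1.     0.003]]
j [ 0.403  0.236 -0.083  2.094  0.026  0.816  1.875]
```

Call:
jog_arm --motion '[{"gripper":26,"tx":0,"ty":11.2,"tz":7.7,"ax":0,"ay":0,"az":0},{"gripper":26,"tx":0,"ty":11.8,"tz":6.8,"ax":0,"ay":0,"az":0},{"gripper":26,"tx":0,"ty":12.3,"tz":5.8,"ax":0,"ay":0,"az":0},{"gripper":26,"tx":0,"ty":12.7,"tz":4.8,"ax":0,"ay":0,"az":0},{"gripper":26,"tx":0,"ty":13.1,"tz":3.8,"ax":0,"ay":0,"az":0},{"gripper":26,"tx":0,"ty":13.3,"tz":2.7,"ax":0,"ay":0,"az":0},{"gripper":26,"tx":0,"ty":11.0,"tz":1.4,"ax":0,"ay":0,"az":0},{"gripper":26,"tx":0,"ty":8,"tz":0.4,"ax":0,"ay":0,"az":0},{"gripper":26,"tx":0,"ty":5,"tz":0.2,"ax":0,"ay":0,"az":0},{"gripper":26,"tx":0,"ty":3,"tz":0,"ax":0,"ay":0,"az":0},{"gripper":26,"tx":0,"ty":0,"tz":0,"ax":0,"ay":0,"az":0}]'

```text
clock: 22.7
tcp_pos: [0.3885, -0.2096, 0.0748]
orientation: [-1.205, -1.209, 1.21]
contact_force: [-3.0, 4.1, 9.1]
grip_width: 0.0313
```

Run:
```python
from meas import *
st()
b=crop('scene',100,190,250,330,4.5,'f5.png')
```

```text
t 22.7 tcp [ 0.3885 -0.2096  0.0748] F [-3.   4.1  9.1] w 0.0313
[[-0.001 -0.003 -1.   ]
 [ 1.     0.002 -0.001]
 [ 0.002 -1.     0.003]]
j [ 0.417  0.368 -0.074  2.229  0.05   0.549  1.877]
```

View pics/f5.png

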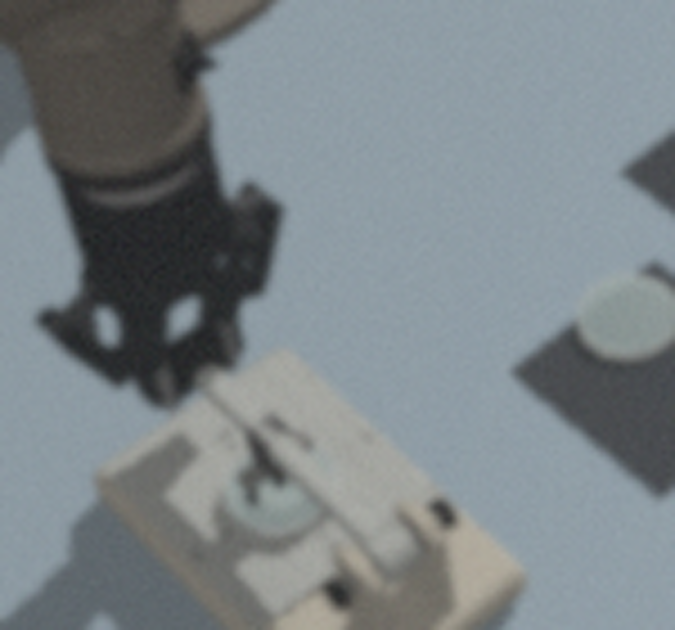

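Call:
jog_arm --motion '[{"gripper":26,"tx":0,"ty":2,"tz":0,"ax":0,"ay":0,"az":0},{"gripper":26,"tx":0,"ty":1,"tz":0,"ax":0,"ay":0,"az":0},{"gripper":26,"tx":0,"ty":0,"tz":0,"ax":0,"ay":0,"az":0},{"gripper":26,"tx":0,"ty":0,"tz":0,"ax":0,"ay":0,"az":0},{"gripper":26,"tx":0,"ty":0,"tz":0,"ax":0,"ay":0,"az":0}]'

```text
clock: 23.25
tcp_pos: [0.3885, -0.2096, 0.0729]
orientation: [-1.206, -1.209, 1.21]
contact_force: [-6.3, 4.8, 21.5]
grip_width: 0.0315
```

Run:
```python
import numpy as np
t=np.linspace(1.92,0,37)
f=t-.35
x=-170*np.sin(f);z=170*np.cos(f);s=np.c_[-np.diff(z),-np.diff(x)].round(1)
for i in range(0,36,12): print(s[i:i+12].tolist())
print(s.sum(0))
```

```text
[[-9.1, -0.2], [-9.0, -0.7], [-9.0, -1.2], [-8.9, -1.7], [-8.8, -2.2], [-8.7, -2.6], [-8.5, -3.1], [-8.3, -3.5], [-8.1, -4.0], [-7.9, -4.4], [-7.7, -4.8], [-7.4, -5.2]]
[[-7.1, -5.6], [-6.8, -6.0], [-6.5, -6.3], [-6.1, -6.7], [-5.8, -7.0], [-5.4, -7.3], [-5.0, -7.6], [-4.6, -7.8], [-4.2, -8.1], [-3.7, -8.3], [-3.3, -8.5], [-2.8, -8.6]]
[[-2.4, -8.8], [-1.9, -8.9], [-1.4, -9.0], [-0.9, -9.0], [-0.5, -9.1], [0.0, -9.1], [0.5, -9.1], [1.0, -9.0], [1.5, -8.9], [1.9, -8.9], [2.4, -8.7], [2.9, -8.6]]
[-159.6 -228.5]
```

Call:
jog_arm --motion '[{"gripper":26,"tx":0,"ty":-4,"tz":0,"ax":0,"ay":0,"az":0},{"gripper":26,"tx":0,"ty":-8,"tz":-0.2,"ax":0,"ay":0,"az":0},{"gripper":26,"tx":0,"ty":-9.0,"tz":-0.7,"ax":0,"ay":0,"az":0},{"gripper":26,"tx":0,"ty":-9.0,"tz":-1.2,"ax":0,"ay":0,"az":0},{"gripper":26,"tx":0,"ty":-8.9,"tz":-1.7,"ax":0,"ay":0,"az":0},{"gripper":26,"tx":0,"ty":-8.8,"tz":-2.2,"ax":0,"ay":0,"az":0},{"gripper":26,"tx":0,"ty":-8.7,"tz":-2.6,"ax":0,"ay":0,"az":0},{"gripper":26,"tx":0,"ty":-8.5,"tz":-3.1,"ax":0,"ay":0,"az":0},{"gripper":26,"tx":0,"ty":-8.3,"tz":-3.5,"ax":0,"ay":0,"az":0},{"gripper":26,"tx":0,"ty":-8.1,"tz":-4.0,"ax":0,"ay":0,"az":0},{"gripper":26,"tx":0,"ty":-7.9,"tz":-4.4,"ax":0,"ay":0,"az":0},{"gripper":26,"tx":0,"ty":-7.7,"tz":-4.8,"ax":0,"ay":0,"az":0}]'

```text
clock: 24.45
tcp_pos: [0.4171, -0.2098, 0.1697]
orientation: [-1.207, -1.209, 1.209]
contact_force: [-3.1, 5.4, 5.8]
grip_width: 0.0315
```

Call:
jog_arm --motion '[{"gripper":26,"tx":0,"ty":-7.4,"tz":-5.2,"ax":0,"ay":0,"az":0},{"gripper":26,"tx":0,"ty":-7.1,"tz":-5.6,"ax":0,"ay":0,"az":0},{"gripper":26,"tx":0,"ty":-6.8,"tz":-6.0,"ax":0,"ay":0,"az":0},{"gripper":26,"tx":0,"ty":-6.5,"tz":-6.3,"ax":0,"ay":0,"az":0},{"gripper":26,"tx":0,"ty":-6.1,"tz":-6.7,"ax":0,"ay":0,"az":0},{"gripper":26,"tx":0,"ty":-5.8,"tz":-7.0,"ax":0,"ay":0,"az":0},{"gripper":26,"tx":0,"ty":-5.4,"tz":-7.3,"ax":0,"ay":0,"az":0},{"gripper":26,"tx":0,"ty":-5.0,"tz":-7.6,"ax":0,"ay":0,"az":0},{"gripper":26,"tx":0,"ty":-4.6,"tz":-7.8,"ax":0,"ay":0,"az":0},{"gripper":26,"tx":0,"ty":-4.2,"tz":-8.1,"ax":0,"ay":0,"az":0},{"gripper":26,"tx":0,"ty":-3.7,"tz":-8.3,"ax":0,"ay":0,"az":0},{"gripper":26,"tx":0,"ty":-3.3,"tz":-8.5,"ax":0,"ay":0,"az":0}]'

```text
clock: 25.65
tcp_pos: [0.503, -0.2104, 0.236]
orientation: [-1.21, -1.211, 1.209]
contact_force: [1.1, 3.2, 3.9]
grip_width: 0.0314
```

Call:
jog_arm --motion '[{"gripper":26,"tx":0,"ty":-2.8,"tz":-8.6,"ax":0,"ay":0,"az":0},{"gripper":26,"tx":0,"ty":-2.4,"tz":-8.8,"ax":0,"ay":0,"az":0},{"gripper":26,"tx":0,"ty":-1.9,"tz":-8.9,"ax":0,"ay":0,"az":0},{"gripper":26,"tx":0,"ty":-1.4,"tz":-9.0,"ax":0,"ay":0,"az":0},{"gripper":26,"tx":0,"ty":-0.9,"tz":-9.0,"ax":0,"ay":0,"az":0},{"gripper":26,"tx":0,"ty":-0.5,"tz":-9.1,"ax":0,"ay":0,"az":0},{"gripper":26,"tx":0,"ty":0,"tz":-9.1,"ax":0,"ay":0,"az":0},{"gripper":26,"tx":0,"ty":0.5,"tz":-9.1,"ax":0,"ay":0,"az":0},{"gripper":26,"tx":0,"ty":1.0,"tz":-9.0,"ax":0,"ay":0,"az":0},{"gripper":26,"tx":0,"ty":0,"tz":0,"ax":0,"ay":0,"az":0},{"gripper":26,"tx":0,"ty":0,"tz":0,"ax":0,"ay":0,"az":0}]'

```text
clock: 26.75
tcp_pos: [0.5832, -0.2111, 0.2435]
orientation: [-1.211, -1.21, 1.209]
contact_force: [3.3, 0.8, 6.2]
grip_width: 0.0311
```

Run:
```python
from meas import *
st()
b=crop('scene',110,170,300,320,4,'f6.png')
for t in (4,5,6): print(t,rest_lens(b,"scene",thr=t))
```

```text
t 26.75 tcp [ 0.5832 -0.2111  0.2435] F [3.3 0.8 6.2] w 0.0311
[[ 0.     0.001 -1.   ]
 [ 1.    -0.     0.   ]
 [-0.    -1.    -0.001]]
j [ 0.312  0.391 -0.086  1.691  0.038  1.06   1.785]
4 ((461.97119140625, -209.13658142089844), (59.34526443481445, 60.92882537841797), 92.91996002197266)
5 ((462.0836486816406, -209.19944763183594), (57.5433235168457, 58.74607849121094), 95.2120590209961)
6 ((462.08416748046875, -209.23153686523438), (55.9374885559082, 56.774009704589844), 94.12080383300781)
```

View pics/f6.png

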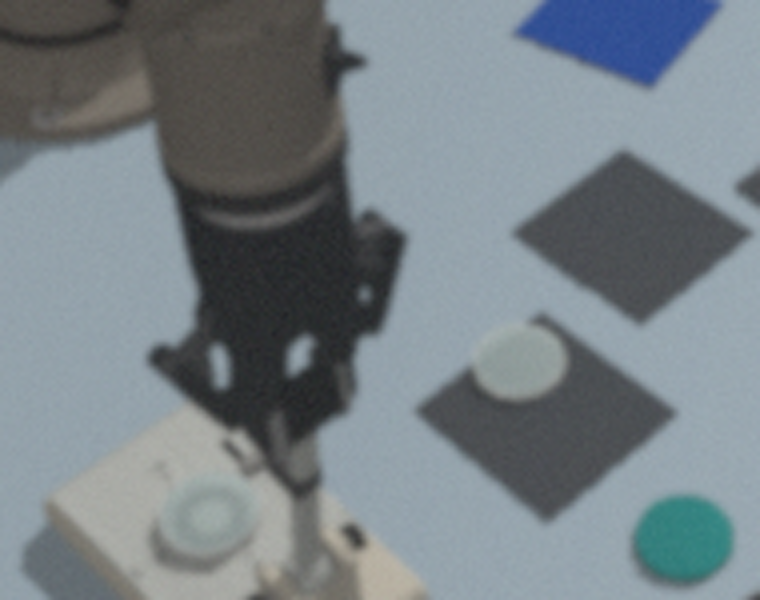

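Call:
jog_arm --motion '[{"gripper":26,"tx":0,"ty":1.5,"tz":-8.9,"ax":0,"ay":0,"az":0},{"gripper":26,"tx":0,"ty":1.9,"tz":-8.9,"ax":0,"ay":0,"az":0},{"gripper":26,"tx":0,"ty":2.4,"tz":-8.7,"ax":0,"ay":0,"az":0},{"gripper":26,"tx":0,"ty":2.2,"tz":-5,"ax":0,"ay":0,"az":0},{"gripper":26,"tx":0,"ty":0.8,"tz":-3,"ax":0,"ay":0,"az":0},{"gripper":26,"tx":0,"ty":0,"tz":0,"ax":0,"ay":0,"az":0},{"gripper":26,"tx":0,"ty":0,"tz":0,"ax":0,"ay":0,"az":0},{"gripper":26,"tx":0,"ty":0,"tz":0,"ax":0,"ay":0,"az":0}]'

```text
clock: 27.6
tcp_pos: [0.6171, -0.2113, 0.2348]
orientation: [-1.21, -1.209, 1.209]
contact_force: [1.3, -0.8, 6.9]
grip_width: 0.0315
```

Call:
jog_arm --motion '[{"gripper":60,"tx":0,"ty":0,"tz":0,"ax":0,"ay":0,"az":0},{"gripper":60,"tx":0,"ty":0,"tz":0,"ax":0,"ay":0,"az":0},{"gripper":60,"tx":0,"ty":0,"tz":0,"ax":0,"ay":0,"az":0},{"gripper":60,"tx":0,"ty":-10,"tz":0,"ax":0,"ay":0,"az":0},{"gripper":60,"tx":0,"ty":-25,"tz":0,"ax":0,"ay":0,"az":0},{"gripper":60,"tx":0,"ty":-25,"tz":0,"ax":0,"ay":0,"az":0},{"gripper":60,"tx":0,"ty":-5,"tz":20,"ax":0,"ay":0,"az":0},{"gripper":60,"tx":0,"ty":0,"tz":40,"ax":0,"ay":0,"az":0},{"gripper":76,"tx":0.5,"ty":0,"tz":45,"ax":0,"ay":0,"az":0},{"gripper":76,"tx":0.5,"ty":0,"tz":35,"ax":0,"ay":0,"az":0},{"gripper":76,"tx":0,"ty":10,"tz":18,"ax":0,"ay":0,"az":0}]'

```text
clock: 28.7
tcp_pos: [0.4565, -0.2104, 0.2912]
orientation: [-1.212, -1.209, 1.208]
contact_force: [0.7, -1.1, 0.3]
grip_width: 0.0759
```

Call:
jog_arm --motion '[{"gripper":76,"tx":0,"ty":30,"tz":0,"ax":0,"ay":0,"az":0},{"gripper":76,"tx":0,"ty":40,"tz":0,"ax":0,"ay":0,"az":0},{"gripper":76,"tx":0,"ty":45,"tz":0,"ax":0,"ay":0,"az":0},{"gripper":76,"tx":0,"ty":45,"tz":0,"ax":0,"ay":0,"az":0},{"gripper":76,"tx":0,"ty":35,"tz":0,"ax":0,"ay":0,"az":0},{"gripper":76,"tx":0,"ty":20,"tz":0,"ax":0,"ay":0,"az":0},{"gripper":76,"tx":0,"ty":8,"tz":0,"ax":0,"ay":0,"az":0},{"gripper":76,"tx":0,"ty":0,"tz":0,"ax":0,"ay":0,"az":0},{"gripper":76,"tx":0,"ty":0,"tz":0,"ax":0,"ay":0,"az":0},{"gripper":76,"tx":0,"ty":0,"tz":0,"ax":0,"ay":0,"az":0}]'

```text
clock: 29.7
tcp_pos: [0.4598, -0.2101, 0.0679]
orientation: [-1.212, -1.211, 1.209]
contact_force: [0.0, 0.5, 0.4]
grip_width: 0.076
```

Run:
```python
from meas import *
st()
b=crop('scene',110,190,300,340,4,'g1.png')
```

```text
t 29.7 tcp [ 0.4598 -0.2101  0.0679] F [0.  0.5 0.4] w 0.076
[[ 0.     0.003 -1.   ]
 [ 1.    -0.001  0.   ]
 [-0.001 -1.    -0.003]]
j [ 0.366  0.456 -0.075  2.093  0.059  0.592  1.821]
```

View pics/g1.png

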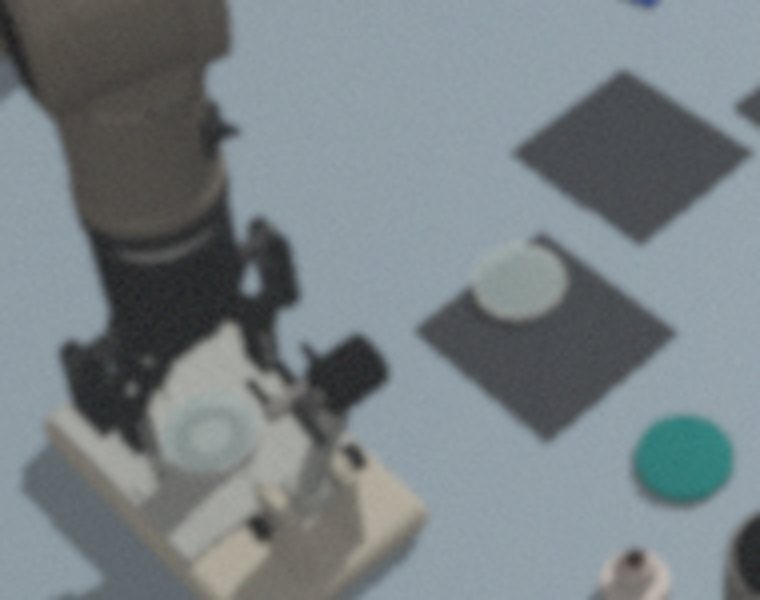

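Call:
jog_arm --motion '[{"gripper":76,"tx":0,"ty":10,"tz":1,"ax":0,"ay":0,"az":0},{"gripper":76,"tx":0,"ty":10,"tz":0,"ax":0,"ay":0,"az":0},{"gripper":76,"tx":0,"ty":3,"tz":0,"ax":0,"ay":0,"az":0},{"gripper":76,"tx":0,"ty":0,"tz":0,"ax":0,"ay":0,"az":0},{"gripper":70,"tx":0,"ty":0,"tz":0,"ax":0,"ay":0,"az":0},{"gripper":66,"tx":0,"ty":0,"tz":0,"ax":0,"ay":0,"az":0}]' --newtons 30

```text
clock: 30.35
tcp_pos: [0.4579, -0.2098, 0.0436]
orientation: [-1.209, -1.209, 1.209]
contact_force: [-0.4, 0.4, 0.4]
grip_width: 0.0659
```

Call:
jog_arm --motion '[{"gripper":54,"tx":0,"ty":0,"tz":0,"ax":0,"ay":0,"az":0},{"gripper":54,"tx":0,"ty":0,"tz":0,"ax":0,"ay":0,"az":0},{"gripper":54,"tx":0,"ty":0,"tz":0,"ax":0,"ay":0,"az":0},{"gripper":54,"tx":0,"ty":0,"tz":0,"ax":0,"ay":0,"az":0}]'

```text
clock: 30.75
tcp_pos: [0.4579, -0.2098, 0.0441]
orientation: [-1.21, -1.209, 1.209]
contact_force: [-1.8, 0.8, 6.2]
grip_width: 0.0582
```

Call:
jog_arm --motion '[{"gripper":54,"tx":0,"ty":-5,"tz":0,"ax":0,"ay":0,"az":0},{"gripper":54,"tx":0,"ty":-20,"tz":0,"ax":0,"ay":0,"az":0},{"gripper":54,"tx":10,"ty":-25,"tz":0,"ax":0,"ay":0,"az":0},{"gripper":54,"tx":30,"ty":-10,"tz":0,"ax":0,"ay":0,"az":0},{"gripper":54,"tx":45,"ty":0,"tz":0,"ax":0,"ay":0,"az":0},{"gripper":54,"tx":45,"ty":0,"tz":0,"ax":0,"ay":0,"az":0},{"gripper":54,"tx":45,"ty":0,"tz":2,"ax":0,"ay":0,"az":0},{"gripper":54,"tx":45,"ty":0,"tz":2,"ax":0,"ay":0,"az":0},{"gripper":54,"tx":45,"ty":0,"tz":2,"ax":0,"ay":0,"az":0},{"gripper":54,"tx":45,"ty":0,"tz":0,"ax":0,"ay":0,"az":0},{"gripper":54,"tx":35,"ty":0,"tz":0,"ax":0,"ay":0,"az":0},{"gripper":54,"tx":17,"ty":5,"tz":0,"ax":0,"ay":0,"az":0}]'

```text
clock: 31.95
tcp_pos: [0.452, 0.1566, 0.0995]
orientation: [-1.207, -1.215, 1.21]
contact_force: [-0.1, -0.7, -1.1]
grip_width: 0.0579
```

Call:
jog_arm --motion '[{"gripper":54,"tx":0,"ty":15,"tz":0,"ax":0,"ay":0,"az":0},{"gripper":54,"tx":0,"ty":25,"tz":0,"ax":0,"ay":0,"az":0},{"gripper":54,"tx":0,"ty":25,"tz":0,"ax":0,"ay":0,"az":0},{"gripper":54,"tx":0,"ty":10,"tz":0,"ax":0,"ay":0,"az":0},{"gripper":54,"tx":0,"ty":4,"tz":0,"ax":0,"ay":0,"az":0},{"gripper":54,"tx":0,"ty":0,"tz":0,"ax":0,"ay":0,"az":0},{"gripper":54,"tx":0,"ty":0,"tz":0,"ax":0,"ay":0,"az":0},{"gripper":54,"tx":0,"ty":0,"tz":0,"ax":0,"ay":0,"az":0}]'

```text
clock: 32.75
tcp_pos: [0.4524, 0.1525, 0.0204]
orientation: [-1.21, -1.21, 1.208]
contact_force: [-0.5, 0.2, -0.4]
grip_width: 0.0577
```

Run:
```python
from meas import *
st()
b=crop('scene',210,170,330,260,6,'g2.png')
cv2.imwrite('pics/scene5.png',b[:,:,::-1])
```

```text
t 32.75 tcp [0.4524 0.1525 0.0204] F [-0.5  0.2 -0.4] w 0.0577
[[ 0.     0.002 -1.   ]
 [ 1.     0.001  0.   ]
 [ 0.001 -1.    -0.002]]
j [-0.339  0.518 -0.142  2.168  0.158  0.464  0.967]
```

View pics/g2.png

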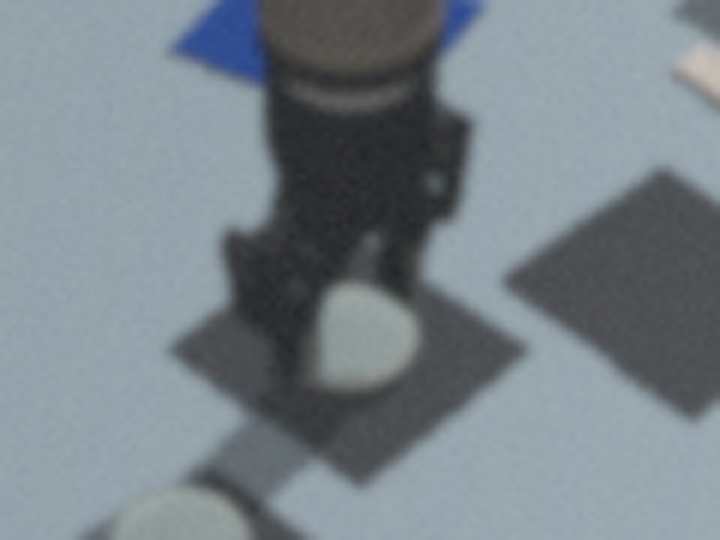

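Call:
jog_arm --motion '[{"gripper":54,"tx":0,"ty":3,"tz":0,"ax":0,"ay":0,"az":0},{"gripper":54,"tx":0,"ty":2.5,"tz":0,"ax":0,"ay":0,"az":0},{"gripper":54,"tx":0,"ty":0.7,"tz":0,"ax":0,"ay":0,"az":0},{"gripper":54,"tx":0,"ty":0,"tz":0,"ax":0,"ay":0,"az":0},{"gripper":54,"tx":0,"ty":0,"tz":0,"ax":0,"ay":0,"az":0}]'

```text
clock: 33.3
tcp_pos: [0.452, 0.1523, 0.014]
orientation: [-1.21, -1.21, 1.209]
contact_force: [-2.9, -0.2, 12.9]
grip_width: 0.0575
```

Contact with felt. Release and rise.

Call:
jog_arm --motion '[{"gripper":54,"tx":0,"ty":-0.5,"tz":0,"ax":0,"ay":0,"az":0},{"gripper":76,"tx":0,"ty":-0.5,"tz":0,"ax":0,"ay":0,"az":0},{"gripper":76,"tx":0,"ty":0,"tz":0,"ax":0,"ay":0,"az":0},{"gripper":76,"tx":0,"ty":0,"tz":0,"ax":0,"ay":0,"az":0},{"gripper":76,"tx":0,"ty":-10,"tz":0,"ax":0,"ay":0,"az":0},{"gripper":76,"tx":0,"ty":-30,"tz":0,"ax":0,"ay":0,"az":0},{"gripper":76,"tx":0,"ty":-40,"tz":0,"ax":0,"ay":0,"az":0},{"gripper":76,"tx":0,"ty":-40,"tz":0,"ax":0,"ay":0,"az":0},{"gripper":76,"tx":0,"ty":-20,"tz":0,"ax":0,"ay":0,"az":0},{"gripper":76,"tx":0,"ty":0,"tz":0,"ax":0,"ay":0,"az":0}]'

```text
clock: 34.3
tcp_pos: [0.4537, 0.1531, 0.158]
orientation: [-1.212, -1.215, 1.204]
contact_force: [-0.3, -0.1, 0.0]
grip_width: 0.0761
```

Run:
```python
from meas import *
st()
b=crop('scene',180,170,330,300,5,'g3.png')
cv2.imwrite('pics/scene6.png',b[:,:,::-1])
for nm,w in dict(m=(.455,.154),).items(): print(nm,lens_in('scene',b,w))
c=crop('top',200,180,440,290,3.2,'g4.png');cv2.imwrite('pics/top6.png',c[:,:,::-1])
```

```text
t 34.3 tcp [0.4537 0.1531 0.158 ] F [-0.3 -0.1  0. ] w 0.0761
[[ 0.     0.006 -1.   ]
 [ 1.     0.003  0.   ]
 [ 0.003 -1.    -0.006]]
j [-0.287  0.276 -0.196  2.092  0.077  0.774  1.04 ]
m (array([0.45661371, 0.15217729]), (62.20608139038086, 65.16805267333984))
```

View pics/g3.png

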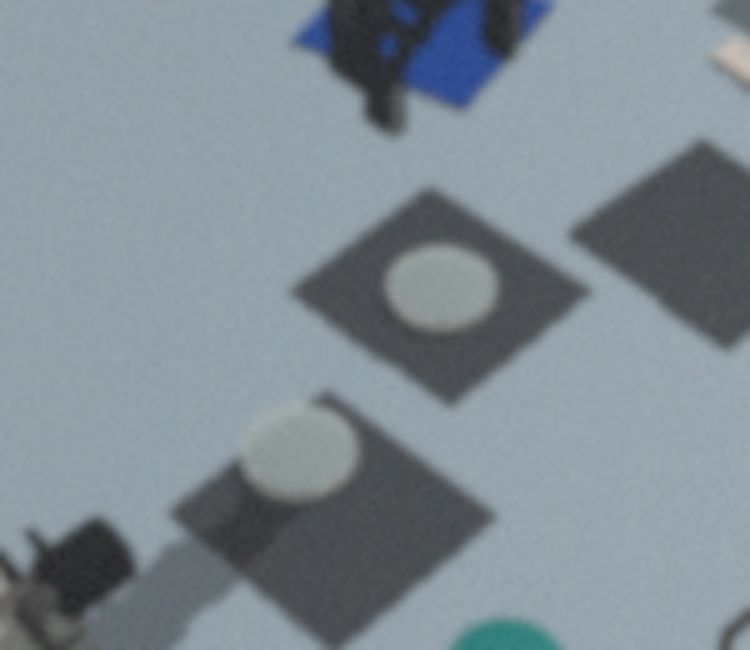

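View pics/g4.png

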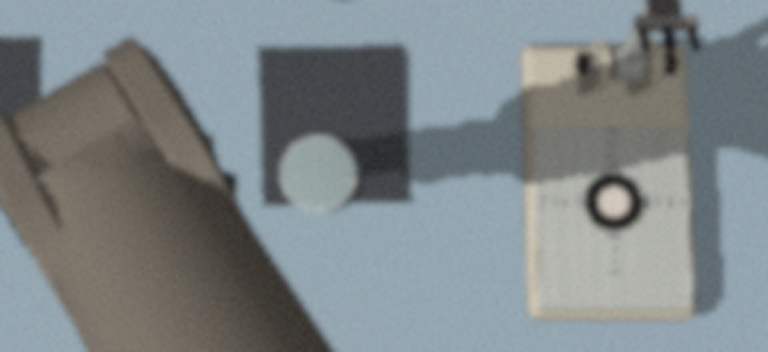

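Run:
```python
from meas import *
for n,f in (("top",(299.7,234.1)),("scene",(180+300/5,170+450/5))):
    im=cv2.imread(f"pics/{n}6.png")[:,:,::-1].copy()
    p=ray(n,*f,.009);print(n,"eye",p.round(4))
    S=4;g=cv2.resize(cv2.GaussianBlur(im,(3,3),0),None,fx=S,fy=S,interpolation=2).astype(int)
    d=g[:,:,2]-g[:,:,0]; L=g.sum(2)/3
    u,v=int(f[0]*S),int(f[1]*S)
    for t in (19,22):
        m=((d<t)&(L>110)).astype(np.uint8)
        m=cv2.morphologyEx(m,cv2.MORPH_OPEN,np.ones((13,13)))
        nl,lab,_,_=cv2.connectedComponentsWithStats(m,connectivity=4)
        c=max(cv2.findContours((lab==lab[v,u]).astype(np.uint8),0,1)[0],key=cv2.contourArea)
        W=np.array([ray(n,(a+.5)/4-.5,(b+.5)/4-.5,.009)[:2] for a,b in c[:,0]]).astype(np.float32)*1000
        print(t,cv2.fitEllipse(W))
```

```text
top eye [0.4832 0.0113 0.009 ]
19 ((483.684326171875, 13.89307689666748), (61.08869934082031, 62.52079391479492), 123.97998046875)
22 ((483.1544494628906, 13.890546798706055), (61.29072189331055, 63.519840240478516), 108.69512176513672)
scene eye [0.4899 0.0151 0.009 ]
19 ((486.3551330566406, 15.949715614318848), (62.89958572387695, 66.81780242919922), 53.49147033691406)
22 ((484.6487731933594, 16.256189346313477), (64.2818374633789, 70.06998443603516), 59.709007263183594)
```

Call:
jog_arm --motion '[{"gripper":76,"tx":0,"ty":0,"tz":0,"ax":0,"ay":0.131,"az":0},{"gripper":76,"tx":0,"ty":0,"tz":0,"ax":0,"ay":0.131,"az":0},{"gripper":76,"tx":0,"ty":0,"tz":0,"ax":0,"ay":0.131,"az":0},{"gripper":76,"tx":0,"ty":0,"tz":0,"ax":0,"ay":0.131,"az":0},{"gripper":76,"tx":0,"ty":0,"tz":0,"ax":0,"ay":0.131,"az":0},{"gripper":76,"tx":0,"ty":0,"tz":0,"ax":0,"ay":0.131,"az":0},{"gripper":76,"tx":0,"ty":0,"tz":0,"ax":0,"ay":0.131,"az":0},{"gripper":76,"tx":0,"ty":0,"tz":0,"ax":0,"ay":0.131,"az":0},{"gripper":76,"tx":0,"ty":0,"tz":0,"ax":0,"ay":0.131,"az":0},{"gripper":76,"tx":0,"ty":0,"tz":0,"ax":0,"ay":0.131,"az":0},{"gripper":76,"tx":0,"ty":0,"tz":0,"ax":0,"ay":0.131,"az":0},{"gripper":76,"tx":0,"ty":0,"tz":0,"ax":0,"ay":0.13,"az":0}]'

```text
clock: 35.6
tcp_pos: [0.4506, 0.1518, 0.1528]
orientation: [-1.572, 0.007, -0.002]
contact_force: [0.4, -0.3, 0.4]
grip_width: 0.0764
```

Call:
jog_arm --motion '[{"gripper":76,"tx":5,"ty":0,"tz":-15,"ax":0,"ay":0,"az":0},{"gripper":76,"tx":10,"ty":0,"tz":-35,"ax":0,"ay":0,"az":0},{"gripper":76,"tx":10,"ty":0,"tz":-40,"ax":0,"ay":0,"az":0},{"gripper":76,"tx":5,"ty":0,"tz":-35,"ax":0,"ay":0,"az":0},{"gripper":76,"tx":1,"ty":20,"tz":-13,"ax":0,"ay":0,"az":0},{"gripper":76,"tx":0,"ty":30,"tz":0,"ax":0,"ay":0,"az":0},{"gripper":76,"tx":0,"ty":40,"tz":0,"ax":0,"ay":0,"az":0},{"gripper":76,"tx":0,"ty":20,"tz":0,"ax":0,"ay":0,"az":0},{"gripper":76,"tx":0,"ty":8,"tz":0,"ax":0,"ay":0,"az":0},{"gripper":76,"tx":0,"ty":0,"tz":0,"ax":0,"ay":0,"az":0},{"gripper":76,"tx":0,"ty":0,"tz":0,"ax":0,"ay":0,"az":0}]'

```text
clock: 36.7
tcp_pos: [0.4829, 0.0142, 0.0366]
orientation: [-1.571, 0.0, -0.0]
contact_force: [0.3, -0.0, -0.4]
grip_width: 0.0763
```

Run:
```python
from meas import *
st()
b=crop('scene',180,200,300,290,6,'g5.png')
```

```text
t 36.7 tcp [0.4829 0.0142 0.0366] F [ 0.3 -0.  -0.4] w 0.0763
[[ 1.  0.  0.]
 [-0. -0.  1.]
 [ 0. -1. -0.]]
j [-0.259  0.493  0.123  2.164 -0.123  0.491 -0.042]
```

View pics/g5.png

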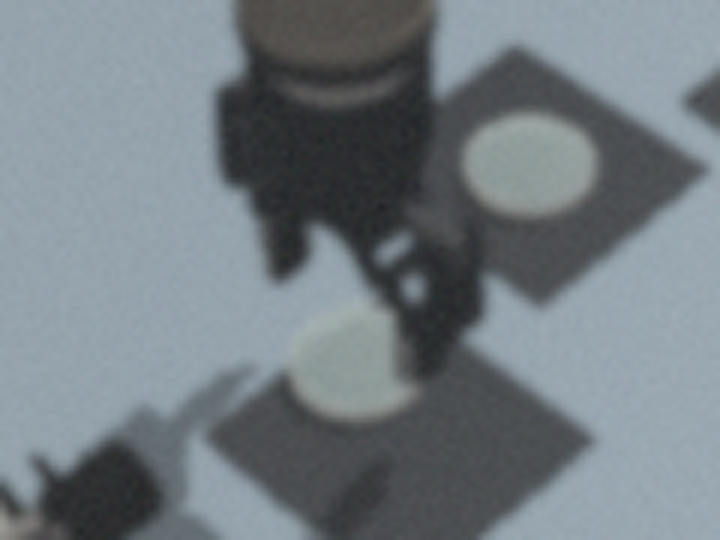

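Call:
jog_arm --motion '[{"gripper":77,"tx":0.8,"ty":8,"tz":0,"ax":0,"ay":0,"az":0},{"gripper":77,"tx":0,"ty":8,"tz":0,"ax":0,"ay":0,"az":0},{"gripper":77,"tx":0,"ty":5,"tz":0,"ax":0,"ay":0,"az":0},{"gripper":77,"tx":0,"ty":0,"tz":0,"ax":0,"ay":0,"az":0},{"gripper":77,"tx":0,"ty":0,"tz":0,"ax":0,"ay":0,"az":0}]' --newtons 20

```text
clock: 37.25
tcp_pos: [0.4833, 0.0142, 0.0151]
orientation: [-1.571, 0.001, 0.0]
contact_force: [-0.2, -1.2, 0.4]
grip_width: 0.0769
```

Call:
jog_arm --motion '[{"gripper":70,"tx":0,"ty":1.2,"tz":0,"ax":0,"ay":0,"az":0},{"gripper":66,"tx":0,"ty":0,"tz":0,"ax":0,"ay":0,"az":0},{"gripper":57,"tx":0,"ty":0,"tz":0,"ax":0,"ay":0,"az":0},{"gripper":57,"tx":0,"ty":0,"tz":0,"ax":0,"ay":0,"az":0},{"gripper":57,"tx":0,"ty":0,"tz":0,"ax":0,"ay":0,"az":0},{"gripper":57,"tx":0,"ty":0,"tz":0,"ax":0,"ay":0,"az":0}]' --newtons 20

```text
clock: 37.85
tcp_pos: [0.4836, 0.0143, 0.0145]
orientation: [-1.571, 0.0, -0.001]
contact_force: [-1.4, 0.0, 5.5]
grip_width: 0.0583
```

Call:
jog_arm --motion '[{"gripper":76,"tx":0,"ty":0,"tz":0,"ax":0,"ay":0,"az":0},{"gripper":76,"tx":0,"ty":0,"tz":0,"ax":0,"ay":0,"az":0},{"gripper":76,"tx":0,"ty":-1,"tz":0,"ax":0,"ay":0,"az":0},{"gripper":76,"tx":0,"ty":0,"tz":0,"ax":0,"ay":0,"az":0}]'

```text
clock: 38.25
tcp_pos: [0.4835, 0.0142, 0.0151]
orientation: [-1.571, 0.0, -0.0]
contact_force: [0.8, 0.7, 0.3]
grip_width: 0.076
```

Run:
```python
from meas import *
st()
b=crop('scene',180,200,300,290,6,'g6.png')
```

```text
t 38.25 tcp [0.4835 0.0142 0.0151] F [0.8 0.7 0.3] w 0.076
[[ 1.  0.  0.]
 [-0. -0.  1.]
 [ 0. -1. -0.]]
j [-0.249  0.536  0.111  2.167 -0.132  0.445 -0.034]
```

View pics/g6.png

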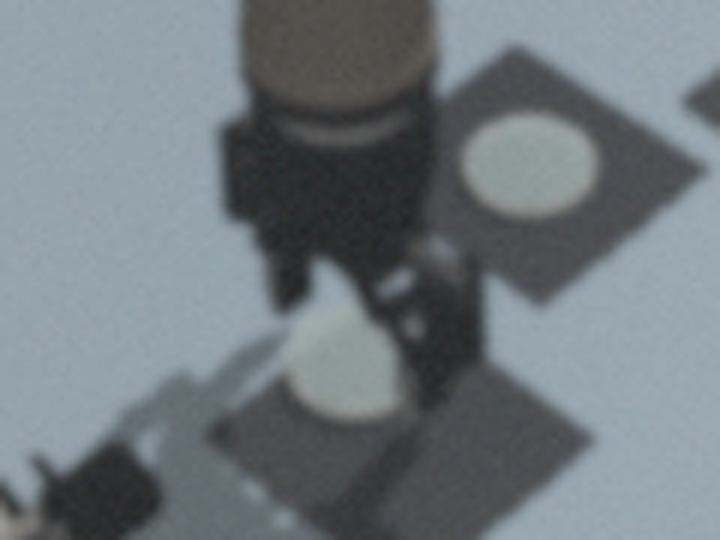

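Call:
jog_arm --motion '[{"gripper":76,"tx":0,"ty":0,"tz":0,"ax":0,"ay":-0.131,"az":0},{"gripper":76,"tx":0,"ty":0,"tz":0,"ax":0,"ay":-0.131,"az":0},{"gripper":76,"tx":0,"ty":0,"tz":0,"ax":0,"ay":-0.131,"az":0},{"gripper":76,"tx":0,"ty":0,"tz":0,"ax":0,"ay":-0.131,"az":0},{"gripper":76,"tx":0,"ty":0,"tz":0,"ax":0,"ay":-0.131,"az":0},{"gripper":76,"tx":0,"ty":0,"tz":0,"ax":0,"ay":-0.131,"az":0},{"gripper":76,"tx":0,"ty":0,"tz":0,"ax":0,"ay":-0.131,"az":0},{"gripper":76,"tx":0,"ty":0,"tz":0,"ax":0,"ay":-0.131,"az":0},{"gripper":76,"tx":0,"ty":0,"tz":0,"ax":0,"ay":-0.131,"az":0},{"gripper":76,"tx":0,"ty":0,"tz":0,"ax":0,"ay":-0.131,"az":0},{"gripper":76,"tx":0,"ty":0,"tz":0,"ax":0,"ay":-0.131,"az":0},{"gripper":76,"tx":0,"ty":0,"tz":0,"ax":0,"ay":-0.13,"az":0}]'

```text
clock: 39.5
tcp_pos: [0.4835, 0.0141, 0.015]
orientation: [-1.207, -1.213, 1.213]
contact_force: [-0.8, -1.4, -0.3]
grip_width: 0.0757
```

Call:
jog_arm --motion '[{"gripper":76,"tx":0,"ty":1,"tz":0,"ax":0,"ay":0,"az":0},{"gripper":66,"tx":0,"ty":0,"tz":0,"ax":0,"ay":0,"az":0},{"gripper":54,"tx":0,"ty":0,"tz":0,"ax":0,"ay":0,"az":0},{"gripper":54,"tx":0,"ty":0,"tz":0,"ax":0,"ay":0,"az":0},{"gripper":54,"tx":0,"ty":0,"tz":0,"ax":0,"ay":0,"az":0},{"gripper":54,"tx":0,"ty":0,"tz":0,"ax":0,"ay":0,"az":0}]' --newtons 30

```text
clock: 40.1
tcp_pos: [0.4835, 0.0142, 0.0144]
orientation: [-1.211, -1.207, 1.208]
contact_force: [-1.8, -0.5, 5.1]
grip_width: 0.0581
```

Run:
```python
from meas import *
st()
```

```text
t 40.1 tcp [0.4835 0.0142 0.0144] F [-1.8 -0.5  5.1] w 0.0581
[[ 0.002 -0.    -1.   ]
 [ 1.    -0.001  0.002]
 [-0.001 -1.     0.   ]]
j [ 0.082  0.549 -0.293  2.145  0.327  0.489  1.107]
```

Call:
jog_arm --motion '[{"gripper":54,"tx":0,"ty":-5,"tz":0,"ax":0,"ay":0,"az":0},{"gripper":54,"tx":0,"ty":-20,"tz":0,"ax":0,"ay":0,"az":0},{"gripper":54,"tx":0,"ty":-30,"tz":0,"ax":0,"ay":0,"az":0},{"gripper":54,"tx":-10,"ty":-25,"tz":3,"ax":0,"ay":0,"az":0},{"gripper":54,"tx":-30,"ty":-10,"tz":5,"ax":0,"ay":0,"az":0},{"gripper":54,"tx":-40,"ty":0,"tz":5,"ax":0,"ay":0,"az":0},{"gripper":54,"tx":-45,"ty":0,"tz":5,"ax":0,"ay":0,"az":0},{"gripper":54,"tx":-45,"ty":0,"tz":5,"ax":0,"ay":0,"az":0},{"gripper":54,"tx":-35,"ty":0,"tz":1.8,"ax":0,"ay":0,"az":0},{"gripper":54,"tx":-15,"ty":10,"tz":0,"ax":0,"ay":0,"az":0},{"gripper":54,"tx":-4.3,"ty":15,"tz":0,"ax":0,"ay":0,"az":0}]'

```text
clock: 41.2
tcp_pos: [0.459, -0.2125, 0.0793]
orientation: [-1.214, -1.207, 1.206]
contact_force: [-0.2, 0.4, -1.2]
grip_width: 0.0579
```

Call:
jog_arm --motion '[{"gripper":54,"tx":0,"ty":15,"tz":0,"ax":0,"ay":0,"az":0},{"gripper":54,"tx":0,"ty":10,"tz":0,"ax":0,"ay":0,"az":0},{"gripper":54,"tx":0,"ty":4,"tz":0,"ax":0,"ay":0,"az":0},{"gripper":54,"tx":0,"ty":0,"tz":0,"ax":0,"ay":0,"az":0},{"gripper":54,"tx":0,"ty":0,"tz":0,"ax":0,"ay":0,"az":0},{"gripper":54,"tx":0,"ty":0,"tz":0,"ax":0,"ay":0,"az":0}]'

```text
clock: 41.8
tcp_pos: [0.4592, -0.21, 0.0507]
orientation: [-1.21, -1.21, 1.209]
contact_force: [0.7, 0.1, -0.3]
grip_width: 0.0577
```

Run:
```python
from meas import *
st()
```

```text
t 41.8 tcp [ 0.4592 -0.21    0.0507] F [ 0.7  0.1 -0.3] w 0.0577
[[-0.     0.001 -1.   ]
 [ 1.    -0.    -0.   ]
 [-0.    -1.    -0.001]]
j [ 0.539  0.502 -0.287  2.088  0.25   0.583  1.647]
```

Call:
jog_arm --motion '[{"gripper":54,"tx":0,"ty":3,"tz":0.3,"ax":0,"ay":0,"az":0},{"gripper":54,"tx":0,"ty":2.5,"tz":0,"ax":0,"ay":0,"az":0},{"gripper":54,"tx":0,"ty":0.7,"tz":0,"ax":0,"ay":0,"az":0},{"gripper":54,"tx":0,"ty":0,"tz":0,"ax":0,"ay":0,"az":0},{"gripper":54,"tx":0,"ty":0,"tz":0,"ax":0,"ay":0,"az":0}]'

```text
clock: 42.3
tcp_pos: [0.4585, -0.2101, 0.0444]
orientation: [-1.21, -1.209, 1.209]
contact_force: [-1.7, 1.4, 7.9]
grip_width: 0.0579
```

Contact at the expected height. Release, rise, and check the centring.

Call:
jog_arm --motion '[{"gripper":54,"tx":0,"ty":-0.3,"tz":0,"ax":0,"ay":0,"az":0},{"gripper":76,"tx":0,"ty":0,"tz":0,"ax":0,"ay":0,"az":0},{"gripper":76,"tx":0,"ty":0,"tz":0,"ax":0,"ay":0,"az":0},{"gripper":76,"tx":0,"ty":-10,"tz":0,"ax":0,"ay":0,"az":0},{"gripper":76,"tx":0,"ty":-30,"tz":0,"ax":0,"ay":0,"az":0},{"gripper":76,"tx":0,"ty":-45,"tz":0,"ax":0,"ay":0,"az":0},{"gripper":76,"tx":0,"ty":-45,"tz":0,"ax":0,"ay":0,"az":0},{"gripper":76,"tx":0,"ty":-45,"tz":0,"ax":0,"ay":0,"az":0},{"gripper":76,"tx":0,"ty":-45,"tz":0,"ax":0,"ay":0,"az":0},{"gripper":76,"tx":0,"ty":-30,"tz":0,"ax":0,"ay":0,"az":0},{"gripper":60,"tx":0,"ty":-6,"tz":0,"ax":0,"ay":0,"az":0},{"gripper":60,"tx":0,"ty":0,"tz":0,"ax":0,"ay":0,"az":0}]'

```text
clock: 43.5
tcp_pos: [0.4587, -0.2101, 0.3015]
orientation: [-1.212, -1.21, 1.209]
contact_force: [0.3, -0.1, -0.9]
grip_width: 0.0602
```

Run:
```python
from meas import *
st()
b=vision.grab_frame("scene");cv2.imwrite('pics/scene7.png',b[:,:,::-1])
cv2.imwrite('pics/g7.png',cv2.resize(b[170:350,90:290],None,fx=4,fy=3.3,interpolation=2)[:,:,::-1])
for t in (4,5,6): print(t,rest_lens(b,"scene",thr=t))
```

```text
t 43.5 tcp [ 0.4587 -0.2101  0.3015] F [ 0.3 -0.1 -0.9] w 0.0602
[[ 0.     0.002 -1.   ]
 [ 1.    -0.001  0.   ]
 [-0.001 -1.    -0.002]]
j [ 0.635  0.164 -0.368  1.868  0.066  1.119  1.813]
4 ((461.1935119628906, -209.34329223632812), (59.5426139831543, 61.10371780395508), 57.35850524902344)
5 ((461.2757263183594, -209.4460906982422), (57.54831314086914, 58.43046569824219), 59.883636474609375)
6 ((461.2961120605469, -209.44117736816406), (55.58604049682617, 56.42102813720703), 58.77997970581055)
```

View pics/g7.png

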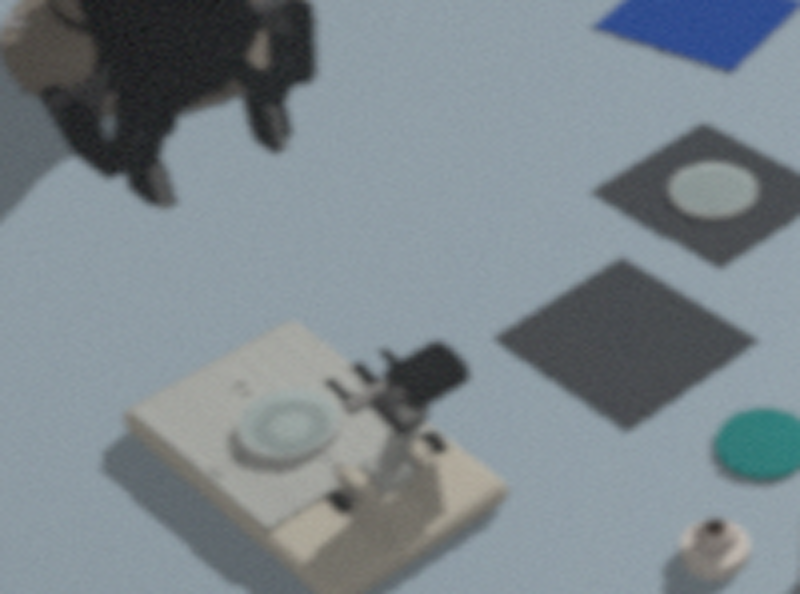

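Call:
jog_arm --motion '[{"gripper":60,"tx":0,"ty":0,"tz":-20,"ax":0,"ay":0,"az":0},{"gripper":60,"tx":0,"ty":0,"tz":-40,"ax":0,"ay":0,"az":0},{"gripper":60,"tx":-0.9,"ty":0,"tz":-45,"ax":0,"ay":0,"az":0},{"gripper":60,"tx":0,"ty":0,"tz":-35,"ax":0,"ay":0,"az":0},{"gripper":60,"tx":0,"ty":0,"tz":-18.5,"ax":0,"ay":0,"az":0},{"gripper":60,"tx":0,"ty":0,"tz":0,"ax":0,"ay":0,"az":0},{"gripper":60,"tx":0,"ty":10,"tz":0,"ax":0,"ay":0,"az":0},{"gripper":60,"tx":0,"ty":20,"tz":0,"ax":0,"ay":0,"az":0},{"gripper":60,"tx":0,"ty":20,"tz":0,"ax":0,"ay":0,"az":0},{"gripper":60,"tx":0,"ty":10,"tz":0,"ax":0,"ay":0,"az":0},{"gripper":60,"tx":0,"ty":4,"tz":0,"ax":0,"ay":0,"az":0},{"gripper":60,"tx":0,"ty":0,"tz":0,"ax":0,"ay":0,"az":0}]'

```text
clock: 44.75
tcp_pos: [0.6162, -0.2111, 0.2358]
orientation: [-1.208, -1.208, 1.209]
contact_force: [-0.3, 0.9, -0.4]
grip_width: 0.0603
```

Call:
jog_arm --motion '[{"gripper":60,"tx":0,"ty":0,"tz":0,"ax":0,"ay":0,"az":0},{"gripper":60,"tx":0,"ty":0,"tz":0,"ax":0,"ay":0,"az":0}]'

```text
clock: 44.95
tcp_pos: [0.6174, -0.2111, 0.2372]
orientation: [-1.211, -1.21, 1.209]
contact_force: [-0.1, -0.0, 0.4]
grip_width: 0.0598
```

Call:
jog_arm --motion '[{"gripper":45,"tx":0,"ty":2,"tz":0.3,"ax":0,"ay":0,"az":0},{"gripper":36,"tx":0,"ty":0,"tz":0,"ax":0,"ay":0,"az":0},{"gripper":26,"tx":0,"ty":0,"tz":0,"ax":0,"ay":0,"az":0},{"gripper":26,"tx":0,"ty":0,"tz":0,"ax":0,"ay":0,"az":0},{"gripper":26,"tx":0,"ty":0,"tz":0,"ax":0,"ay":0,"az":0},{"gripper":26,"tx":0,"ty":0,"tz":0,"ax":0,"ay":0,"az":0}]' --newtons 40

```text
clock: 45.55
tcp_pos: [0.6167, -0.2112, 0.2344]
orientation: [-1.21, -1.209, 1.209]
contact_force: [0.0, -1.7, 1.7]
grip_width: 0.0313
```

Run:
```python
from meas import *
st()
b=vision.grab_frame("scene")
for t in (4,5,6): print(t,rest_lens(b,"scene",thr=t))
```

```text
t 45.55 tcp [ 0.6167 -0.2112  0.2344] F [ 0.  -1.7  1.7] w 0.0313
[[ 0.  0. -1.]
 [ 1. -0.  0.]
 [-0. -1. -0.]]
j [ 0.493  0.474 -0.359  1.606  0.182  1.094  1.657]
4 ((461.2549743652344, -209.27040100097656), (59.53981018066406, 60.99491882324219), 67.74774169921875)
5 ((461.2876892089844, -209.2708282470703), (58.04554748535156, 58.74722671508789), 66.18937683105469)
6 ((461.277587890625, -209.29510498046875), (56.489051818847656, 56.889251708984375), 65.96576690673828)
```

Call:
jog_arm --motion '[{"gripper":26,"tx":0,"ty":-4.1,"tz":12.9,"ax":0,"ay":0,"az":0},{"gripper":26,"tx":0,"ty":-3.1,"tz":13.2,"ax":0,"ay":0,"az":0},{"gripper":26,"tx":0,"ty":-2.0,"tz":13.4,"ax":0,"ay":0,"az":0},{"gripper":26,"tx":0,"ty":-1.0,"tz":13.6,"ax":0,"ay":0,"az":0},{"gripper":26,"tx":0,"ty":0.1,"tz":13.6,"ax":0,"ay":0,"az":0},{"gripper":26,"tx":0,"ty":1.2,"tz":13.5,"ax":0,"ay":0,"az":0},{"gripper":26,"tx":0,"ty":2.3,"tz":13.4,"ax":0,"ay":0,"az":0},{"gripper":26,"tx":0,"ty":3.4,"tz":13.2,"ax":0,"ay":0,"az":0},{"gripper":26,"tx":0,"ty":4.4,"tz":12.9,"ax":0,"ay":0,"az":0},{"gripper":26,"tx":0,"ty":5.4,"tz":12.5,"ax":0,"ay":0,"az":0},{"gripper":26,"tx":0,"ty":6.4,"tz":12.0,"ax":0,"ay":0,"az":0},{"gripper":26,"tx":0,"ty":7.3,"tz":11.4,"ax":0,"ay":0,"az":0}]'

```text
clock: 46.8
tcp_pos: [0.4607, -0.2101, 0.2142]
orientation: [-1.21, -1.212, 1.208]
contact_force: [5.8, 0.8, -3.0]
grip_width: 0.0315
```

Call:
jog_arm --motion '[{"gripper":26,"tx":0,"ty":8.2,"tz":10.8,"ax":0,"ay":0,"az":0},{"gripper":26,"tx":0,"ty":9.1,"tz":10.1,"ax":0,"ay":0,"az":0},{"gripper":26,"tx":0,"ty":9.8,"tz":9.4,"ax":0,"ay":0,"az":0},{"gripper":26,"tx":0,"ty":10.6,"tz":8.6,"ax":0,"ay":0,"az":0},{"gripper":26,"tx":0,"ty":11.2,"tz":7.7,"ax":0,"ay":0,"az":0},{"gripper":26,"tx":0,"ty":11.8,"tz":6.8,"ax":0,"ay":0,"az":0},{"gripper":26,"tx":0,"ty":12.3,"tz":5.8,"ax":0,"ay":0,"az":0},{"gripper":26,"tx":0,"ty":12.7,"tz":4.8,"ax":0,"ay":0,"az":0},{"gripper":26,"tx":0,"ty":13.1,"tz":3.8,"ax":0,"ay":0,"az":0},{"gripper":26,"tx":0,"ty":13.3,"tz":2.7,"ax":0,"ay":0,"az":0},{"gripper":26,"tx":0,"ty":0,"tz":0,"ax":0,"ay":0,"az":0}]'

```text
clock: 47.9
tcp_pos: [0.39, -0.2096, 0.1005]
orientation: [-1.207, -1.211, 1.209]
contact_force: [3.3, 4.7, 5.1]
grip_width: 0.0314
```

Run:
```python
from meas import *
st()
```

```text
t 47.9 tcp [ 0.39   -0.2096  0.1005] F [3.3 4.7 5.1] w 0.0314
[[-0.001 -0.    -1.   ]
 [ 1.     0.002 -0.001]
 [ 0.002 -1.     0.   ]]
j [ 0.651  0.339 -0.346  2.198  0.189  0.633  1.743]
```

Call:
jog_arm --motion '[{"gripper":26,"tx":0,"ty":10.0,"tz":1.4,"ax":0,"ay":0,"az":0},{"gripper":26,"tx":0,"ty":8,"tz":0.4,"ax":0,"ay":0,"az":0},{"gripper":26,"tx":0,"ty":5,"tz":0.2,"ax":0,"ay":0,"az":0},{"gripper":26,"tx":0,"ty":4,"tz":0,"ax":0,"ay":0,"az":0},{"gripper":26,"tx":0,"ty":2,"tz":0,"ax":0,"ay":0,"az":0},{"gripper":26,"tx":0,"ty":0,"tz":0,"ax":0,"ay":0,"az":0},{"gripper":26,"tx":0,"ty":0,"tz":0,"ax":0,"ay":0,"az":0},{"gripper":26,"tx":0,"ty":0,"tz":0,"ax":0,"ay":0,"az":0}]'

```text
clock: 48.7
tcp_pos: [0.3881, -0.2097, 0.0732]
orientation: [-1.208, -1.21, 1.21]
contact_force: [-0.1, 7.0, 16.2]
grip_width: 0.0316
```

Run:
```python
from meas import *
st()
b=crop('scene',100,190,300,330,4,'h1.png')
```

```text
t 48.7 tcp [ 0.3881 -0.2097  0.0732] F [-0.1  7.  16.2] w 0.0316
[[-0.001 -0.    -1.   ]
 [ 1.     0.001 -0.001]
 [ 0.001 -1.     0.   ]]
j [ 0.632  0.387 -0.325  2.218  0.225  0.567  1.71 ]
```

View pics/h1.png

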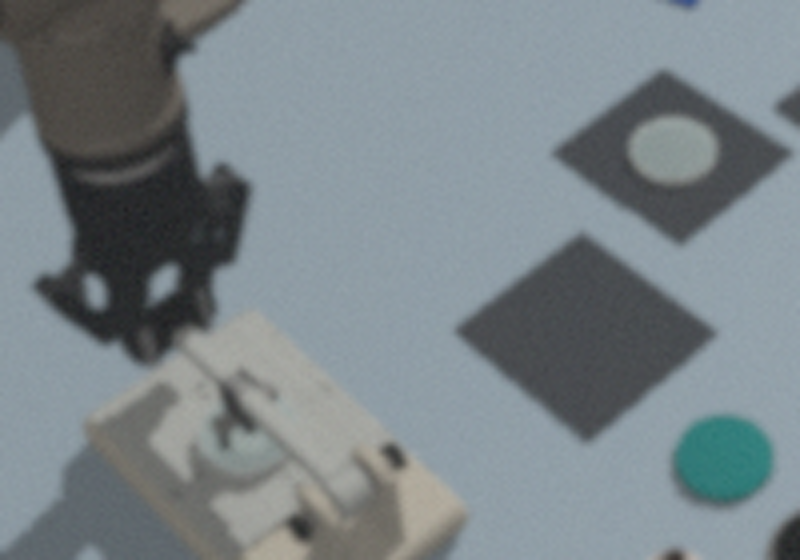

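Call:
jog_arm --motion '[{"gripper":26,"tx":0,"ty":1.5,"tz":0,"ax":0,"ay":0,"az":0},{"gripper":26,"tx":0,"ty":0,"tz":0,"ax":0,"ay":0,"az":0},{"gripper":26,"tx":0,"ty":0,"tz":0,"ax":0,"ay":0,"az":0},{"gripper":26,"tx":0,"ty":0,"tz":0,"ax":0,"ay":0,"az":0}]'

```text
clock: 49.15
tcp_pos: [0.3881, -0.2097, 0.0721]
orientation: [-1.208, -1.21, 1.21]
contact_force: [-2.3, 8.1, 23.5]
grip_width: 0.0314
```

Call:
jog_arm --motion '[{"gripper":26,"tx":0,"ty":-4,"tz":0,"ax":0,"ay":0,"az":0},{"gripper":26,"tx":0,"ty":-8,"tz":-0.2,"ax":0,"ay":0,"az":0},{"gripper":26,"tx":0,"ty":-9.0,"tz":-0.7,"ax":0,"ay":0,"az":0},{"gripper":26,"tx":0,"ty":-9.0,"tz":-1.2,"ax":0,"ay":0,"az":0},{"gripper":26,"tx":0,"ty":-8.9,"tz":-1.7,"ax":0,"ay":0,"az":0},{"gripper":26,"tx":0,"ty":-8.8,"tz":-2.2,"ax":0,"ay":0,"az":0},{"gripper":26,"tx":0,"ty":-8.7,"tz":-2.6,"ax":0,"ay":0,"az":0},{"gripper":26,"tx":0,"ty":-8.5,"tz":-3.1,"ax":0,"ay":0,"az":0},{"gripper":26,"tx":0,"ty":-8.3,"tz":-3.5,"ax":0,"ay":0,"az":0},{"gripper":26,"tx":0,"ty":-8.1,"tz":-4.0,"ax":0,"ay":0,"az":0},{"gripper":26,"tx":0,"ty":-7.9,"tz":-4.4,"ax":0,"ay":0,"az":0},{"gripper":26,"tx":0,"ty":-7.7,"tz":-4.8,"ax":0,"ay":0,"az":0}]'

```text
clock: 50.35
tcp_pos: [0.4159, -0.2098, 0.1679]
orientation: [-1.206, -1.209, 1.21]
contact_force: [1.1, 5.2, 2.4]
grip_width: 0.0315
```

Call:
jog_arm --motion '[{"gripper":26,"tx":0,"ty":-7.4,"tz":-5.2,"ax":0,"ay":0,"az":0},{"gripper":26,"tx":0,"ty":-7.1,"tz":-5.6,"ax":0,"ay":0,"az":0},{"gripper":26,"tx":0,"ty":-6.8,"tz":-6.0,"ax":0,"ay":0,"az":0},{"gripper":26,"tx":0,"ty":-6.5,"tz":-6.3,"ax":0,"ay":0,"az":0},{"gripper":26,"tx":0,"ty":-6.1,"tz":-6.7,"ax":0,"ay":0,"az":0},{"gripper":26,"tx":0,"ty":-5.8,"tz":-7.0,"ax":0,"ay":0,"az":0},{"gripper":26,"tx":0,"ty":-5.4,"tz":-7.3,"ax":0,"ay":0,"az":0},{"gripper":26,"tx":0,"ty":-5.0,"tz":-7.6,"ax":0,"ay":0,"az":0},{"gripper":26,"tx":0,"ty":-4.6,"tz":-7.8,"ax":0,"ay":0,"az":0},{"gripper":26,"tx":0,"ty":-4.2,"tz":-8.1,"ax":0,"ay":0,"az":0},{"gripper":26,"tx":0,"ty":-3.7,"tz":-8.3,"ax":0,"ay":0,"az":0},{"gripper":26,"tx":0,"ty":-3.3,"tz":-8.5,"ax":0,"ay":0,"az":0}]'

```text
clock: 51.55
tcp_pos: [0.5011, -0.2105, 0.2348]
orientation: [-1.208, -1.209, 1.21]
contact_force: [-0.8, 3.8, 9.5]
grip_width: 0.0314
```

Call:
jog_arm --motion '[{"gripper":26,"tx":0,"ty":-2.8,"tz":-8.6,"ax":0,"ay":0,"az":0},{"gripper":26,"tx":0,"ty":-2.4,"tz":-8.8,"ax":0,"ay":0,"az":0},{"gripper":26,"tx":0,"ty":-1.9,"tz":-8.9,"ax":0,"ay":0,"az":0},{"gripper":26,"tx":0,"ty":-1.4,"tz":-9.0,"ax":0,"ay":0,"az":0},{"gripper":26,"tx":0,"ty":-0.9,"tz":-9.0,"ax":0,"ay":0,"az":0},{"gripper":26,"tx":0,"ty":-0.5,"tz":-9.1,"ax":0,"ay":0,"az":0},{"gripper":26,"tx":0,"ty":0,"tz":-9.1,"ax":0,"ay":0,"az":0},{"gripper":26,"tx":0,"ty":0.5,"tz":-9.1,"ax":0,"ay":0,"az":0},{"gripper":26,"tx":0,"ty":1.0,"tz":-9.0,"ax":0,"ay":0,"az":0},{"gripper":26,"tx":0,"ty":0,"tz":0,"ax":0,"ay":0,"az":0},{"gripper":26,"tx":0,"ty":0,"tz":0,"ax":0,"ay":0,"az":0}]'

```text
clock: 52.65
tcp_pos: [0.5827, -0.2111, 0.2429]
orientation: [-1.211, -1.211, 1.209]
contact_force: [3.9, 1.8, 4.8]
grip_width: 0.0311
```

Run:
```python
from meas import *
st()
```

```text
t 52.65 tcp [ 0.5827 -0.2111  0.2429] F [3.9 1.8 4.8] w 0.0311
[[-0.     0.002 -1.   ]
 [ 1.    -0.    -0.   ]
 [-0.    -1.    -0.002]]
j [ 0.526  0.415 -0.371  1.678  0.166  1.079  1.677]
```

Call:
jog_arm --motion '[{"gripper":26,"tx":0,"ty":1.5,"tz":-8.9,"ax":0,"ay":0,"az":0},{"gripper":26,"tx":0,"ty":1.9,"tz":-8.9,"ax":0,"ay":0,"az":0},{"gripper":26,"tx":0,"ty":2.2,"tz":-8.7,"ax":0,"ay":0,"az":0},{"gripper":26,"tx":0,"ty":2.0,"tz":-5.2,"ax":0,"ay":0,"az":0},{"gripper":26,"tx":0,"ty":0.8,"tz":-3.2,"ax":0,"ay":0,"az":0},{"gripper":26,"tx":0,"ty":0,"tz":0,"ax":0,"ay":0,"az":0},{"gripper":26,"tx":0,"ty":0,"tz":0,"ax":0,"ay":0,"az":0},{"gripper":26,"tx":0,"ty":0,"tz":0,"ax":0,"ay":0,"az":0}]'

```text
clock: 53.45
tcp_pos: [0.6168, -0.2113, 0.2343]
orientation: [-1.209, -1.209, 1.21]
contact_force: [1.2, 1.3, 7.6]
grip_width: 0.0316
```

Call:
jog_arm --motion '[{"gripper":60,"tx":0,"ty":0,"tz":0,"ax":0,"ay":0,"az":0},{"gripper":60,"tx":0,"ty":0,"tz":0,"ax":0,"ay":0,"az":0},{"gripper":60,"tx":0,"ty":0,"tz":0,"ax":0,"ay":0,"az":0},{"gripper":60,"tx":0,"ty":-10,"tz":0,"ax":0,"ay":0,"az":0},{"gripper":60,"tx":0,"ty":-25,"tz":0,"ax":0,"ay":0,"az":0},{"gripper":60,"tx":0,"ty":-25,"tz":0,"ax":0,"ay":0,"az":0},{"gripper":60,"tx":0,"ty":-5,"tz":20,"ax":0,"ay":0,"az":0},{"gripper":60,"tx":0,"ty":0,"tz":40,"ax":0,"ay":0,"az":0},{"gripper":76,"tx":0.5,"ty":0,"tz":45,"ax":0,"ay":0,"az":0},{"gripper":76,"tx":0.5,"ty":0,"tz":35,"ax":0,"ay":0,"az":0},{"gripper":76,"tx":0,"ty":10,"tz":18.5,"ax":0,"ay":0,"az":0}]'

```text
clock: 54.55
tcp_pos: [0.4561, -0.2105, 0.2907]
orientation: [-1.212, -1.208, 1.209]
contact_force: [0.5, -0.6, 0.3]
grip_width: 0.0762
```

Call:
jog_arm --motion '[{"gripper":76,"tx":0,"ty":30,"tz":0,"ax":0,"ay":0,"az":0},{"gripper":76,"tx":0,"ty":40,"tz":0,"ax":0,"ay":0,"az":0},{"gripper":76,"tx":0,"ty":45,"tz":0,"ax":0,"ay":0,"az":0},{"gripper":76,"tx":0,"ty":45,"tz":0,"ax":0,"ay":0,"az":0},{"gripper":76,"tx":0,"ty":35,"tz":0,"ax":0,"ay":0,"az":0},{"gripper":76,"tx":0,"ty":20,"tz":0,"ax":0,"ay":0,"az":0},{"gripper":76,"tx":0,"ty":8,"tz":0,"ax":0,"ay":0,"az":0},{"gripper":76,"tx":0,"ty":0,"tz":0,"ax":0,"ay":0,"az":0},{"gripper":76,"tx":0,"ty":0,"tz":0,"ax":0,"ay":0,"az":0},{"gripper":76,"tx":0,"ty":0,"tz":0,"ax":0,"ay":0,"az":0}]'

```text
clock: 55.55
tcp_pos: [0.4594, -0.2104, 0.0675]
orientation: [-1.212, -1.21, 1.209]
contact_force: [-0.4, -0.2, 0.2]
grip_width: 0.0761
```

Run:
```python
from meas import *
st()
b=crop('scene',110,190,300,340,4,'h2.png')
```

```text
t 55.55 tcp [ 0.4594 -0.2104  0.0675] F [-0.4 -0.2  0.2] w 0.0761
[[ 0.     0.002 -1.   ]
 [ 1.    -0.001  0.   ]
 [-0.001 -1.    -0.002]]
j [ 0.567  0.475 -0.321  2.08   0.251  0.62   1.646]
```

View pics/h2.png

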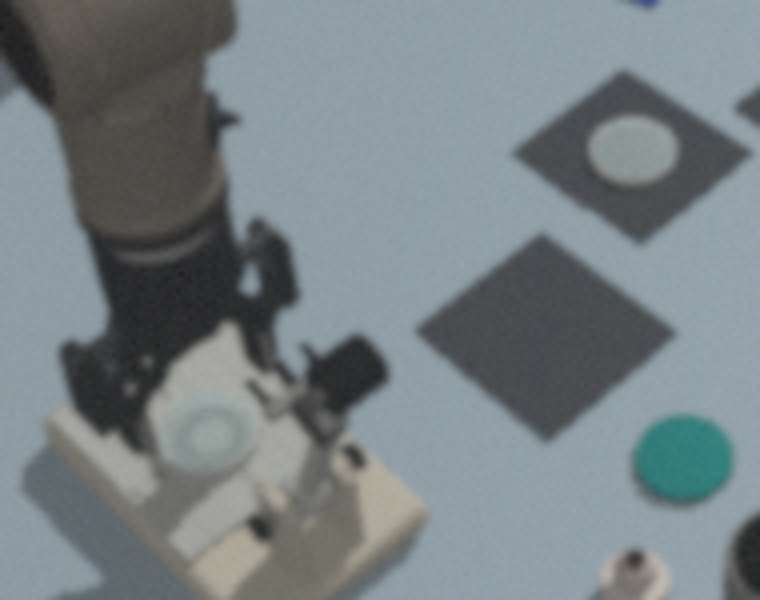

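Call:
jog_arm --motion '[{"gripper":76,"tx":0.3,"ty":10,"tz":0.8,"ax":0,"ay":0,"az":0},{"gripper":76,"tx":0,"ty":10,"tz":0,"ax":0,"ay":0,"az":0},{"gripper":76,"tx":0,"ty":2.4,"tz":0,"ax":0,"ay":0,"az":0},{"gripper":76,"tx":0,"ty":0,"tz":0,"ax":0,"ay":0,"az":0},{"gripper":70,"tx":0,"ty":0,"tz":0,"ax":0,"ay":0,"az":0},{"gripper":66,"tx":0,"ty":0,"tz":0,"ax":0,"ay":0,"az":0},{"gripper":54,"tx":0,"ty":0,"tz":0,"ax":0,"ay":0,"az":0},{"gripper":54,"tx":0,"ty":0,"tz":0,"ax":0,"ay":0,"az":0},{"gripper":54,"tx":0,"ty":0,"tz":0,"ax":0,"ay":0,"az":0},{"gripper":54,"tx":0,"ty":0,"tz":0,"ax":0,"ay":0,"az":0}]' --newtons 30

```text
clock: 56.6
tcp_pos: [0.4577, -0.2097, 0.0441]
orientation: [-1.21, -1.209, 1.209]
contact_force: [-0.9, 0.4, 5.7]
grip_width: 0.0581
```

Call:
jog_arm --motion '[{"gripper":54,"tx":0,"ty":-5,"tz":0,"ax":0,"ay":0,"az":0},{"gripper":54,"tx":0,"ty":-20,"tz":0,"ax":0,"ay":0,"az":0},{"gripper":54,"tx":10,"ty":-25,"tz":0,"ax":0,"ay":0,"az":0},{"gripper":54,"tx":30,"ty":-10,"tz":0,"ax":0,"ay":0,"az":0},{"gripper":54,"tx":40,"ty":0,"tz":0,"ax":0,"ay":0,"az":0},{"gripper":54,"tx":40,"ty":0,"tz":-10,"ax":0,"ay":0,"az":0},{"gripper":54,"tx":40,"ty":0,"tz":-25,"ax":0,"ay":0,"az":0},{"gripper":54,"tx":30,"ty":0,"tz":-20,"ax":0,"ay":0,"az":0},{"gripper":54,"tx":18.2,"ty":5,"tz":-10.3,"ax":0,"ay":0,"az":0},{"gripper":54,"tx":0,"ty":15,"tz":0,"ax":0,"ay":0,"az":0},{"gripper":54,"tx":0,"ty":25,"tz":0,"ax":0,"ay":0,"az":0},{"gripper":54,"tx":0,"ty":20,"tz":0,"ax":0,"ay":0,"az":0}]'

```text
clock: 57.8
tcp_pos: [0.5226, -0.0013, 0.0379]
orientation: [-1.209, -1.209, 1.21]
contact_force: [-0.6, -0.4, -0.3]
grip_width: 0.0576
```

Call:
jog_arm --motion '[{"gripper":54,"tx":0,"ty":12,"tz":0,"ax":0,"ay":0,"az":0},{"gripper":54,"tx":0,"ty":5,"tz":0,"ax":0,"ay":0,"az":0},{"gripper":54,"tx":0,"ty":0,"tz":0,"ax":0,"ay":0,"az":0},{"gripper":54,"tx":0,"ty":0,"tz":0,"ax":0,"ay":0,"az":0},{"gripper":54,"tx":0,"ty":0,"tz":0,"ax":0,"ay":0,"az":0}]'

```text
clock: 58.3
tcp_pos: [0.5235, -0.0015, 0.0226]
orientation: [-1.21, -1.21, 1.208]
contact_force: [-0.4, 0.2, 0.0]
grip_width: 0.058
```

Run:
```python
from meas import *
st()
b=crop('scene',180,200,300,310,6,'h3.png')
```

```text
t 58.3 tcp [ 0.5235 -0.0015  0.0226] F [-0.4  0.2  0. ] w 0.058
[[ 0.     0.002 -1.   ]
 [ 1.     0.     0.   ]
 [ 0.    -1.    -0.002]]
j [ 0.142  0.578 -0.324  2.051  0.333  0.56   1.154]
```

View pics/h3.png

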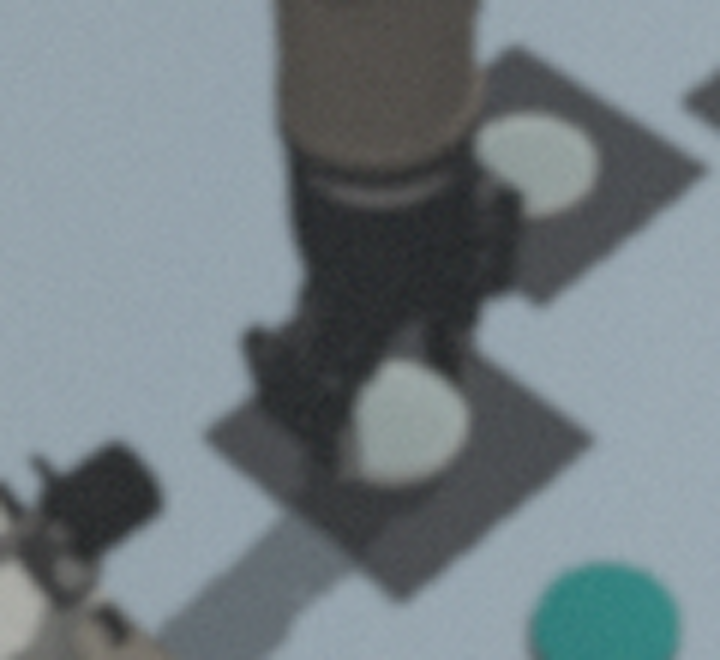

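Down ~8.4 to z ≈ 14.2.

Call:
jog_arm --motion '[{"gripper":54,"tx":0,"ty":4,"tz":0,"ax":0,"ay":0,"az":0},{"gripper":54,"tx":0,"ty":3,"tz":0,"ax":0,"ay":0,"az":0},{"gripper":54,"tx":0,"ty":1.3,"tz":0,"ax":0,"ay":0,"az":0},{"gripper":54,"tx":0,"ty":0,"tz":0,"ax":0,"ay":0,"az":0},{"gripper":54,"tx":0,"ty":0,"tz":0,"ax":0,"ay":0,"az":0}]'

```text
clock: 58.85
tcp_pos: [0.5229, -0.0015, 0.014]
orientation: [-1.21, -1.209, 1.209]
contact_force: [-3.6, -0.1, 10.4]
grip_width: 0.0581
```

Call:
jog_arm --motion '[{"gripper":54,"tx":0,"ty":-0.4,"tz":0,"ax":0,"ay":0,"az":0},{"gripper":76,"tx":0,"ty":-0.4,"tz":0,"ax":0,"ay":0,"az":0},{"gripper":76,"tx":0,"ty":0,"tz":0,"ax":0,"ay":0,"az":0},{"gripper":76,"tx":0,"ty":0,"tz":0,"ax":0,"ay":0,"az":0},{"gripper":76,"tx":0,"ty":-10,"tz":0,"ax":0,"ay":0,"az":0},{"gripper":76,"tx":0,"ty":-30,"tz":0,"ax":0,"ay":0,"az":0},{"gripper":76,"tx":0,"ty":-45,"tz":0,"ax":0,"ay":0,"az":0},{"gripper":76,"tx":0,"ty":-50,"tz":0,"ax":0,"ay":0,"az":0},{"gripper":76,"tx":0,"ty":-50,"tz":0,"ax":0,"ay":0,"az":0},{"gripper":76,"tx":0,"ty":-40,"tz":0,"ax":0,"ay":0,"az":0},{"gripper":76,"tx":0,"ty":-10,"tz":0,"ax":0,"ay":0,"az":0},{"gripper":76,"tx":0,"ty":0,"tz":0,"ax":0,"ay":0,"az":0}]'

```text
clock: 60.05
tcp_pos: [0.5236, -0.0014, 0.2513]
orientation: [-1.213, -1.212, 1.207]
contact_force: [0.0, -0.4, -0.7]
grip_width: 0.0758
```

Call:
jog_arm --motion '[{"gripper":76,"tx":40,"ty":0,"tz":0,"ax":0,"ay":0,"az":0},{"gripper":76,"tx":50,"ty":0,"tz":0,"ax":0,"ay":0,"az":0},{"gripper":76,"tx":50,"ty":0,"tz":0,"ax":0,"ay":0,"az":0},{"gripper":76,"tx":50,"ty":0,"tz":0,"ax":0,"ay":0,"az":0},{"gripper":76,"tx":50,"ty":0,"tz":0,"ax":0,"ay":0,"az":0},{"gripper":76,"tx":50,"ty":0,"tz":0,"ax":0,"ay":0,"az":0},{"gripper":76,"tx":40,"ty":0,"tz":0,"ax":0,"ay":0,"az":0},{"gripper":76,"tx":20,"ty":0,"tz":0,"ax":0,"ay":0,"az":0},{"gripper":76,"tx":0,"ty":0,"tz":0,"ax":0,"ay":0,"az":0},{"gripper":76,"tx":0,"ty":0,"tz":0,"ax":0,"ay":0,"az":0}]'

```text
clock: 61.05
tcp_pos: [0.522, 0.3477, 0.247]
orientation: [-1.208, -1.206, 1.213]
contact_force: [-0.2, -0.7, 1.2]
grip_width: 0.0758
```

Run:
```python
from meas import *
st()
for n in ("scene","top"):
    b=vision.grab_frame(n);cv2.imwrite(f'pics/{n}9.png',b[:,:,::-1])
    for g in ((.454,.153),(.524,-.001)):
        try: print(n,lens_in(n,b,g))
        except Exception as e: print(e)
```

```text
t 61.05 tcp [0.522  0.3477 0.247 ] F [-0.2 -0.7  1.2] w 0.0758
[[-0.001 -0.003 -1.   ]
 [ 1.    -0.002 -0.001]
 [-0.002 -1.     0.003]]
j [-0.285  0.454 -0.547  1.642  0.256  1.122  0.672]
scene (array([0.45665891, 0.15219035]), (61.90824508666992, 64.99555969238281))
scene (array([ 0.52693854, -0.00109213]), (61.5018310546875, 64.22776794433594))
top (array([0.4529043 , 0.15071426]), (61.64177322387695, 62.901039123535156))
top (array([ 0.52326917, -0.00280921]), (62.205726623535156, 63.13569641113281))
```

View pics/scene9.png

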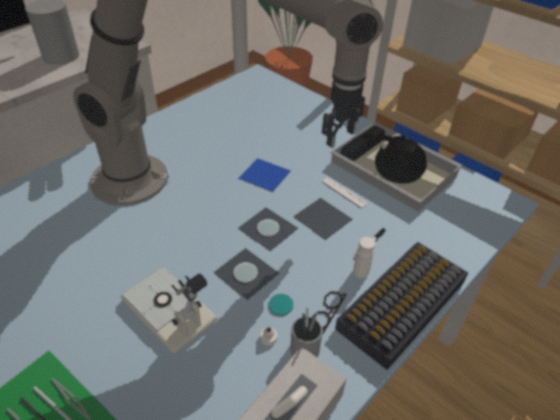

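View pics/top9.png

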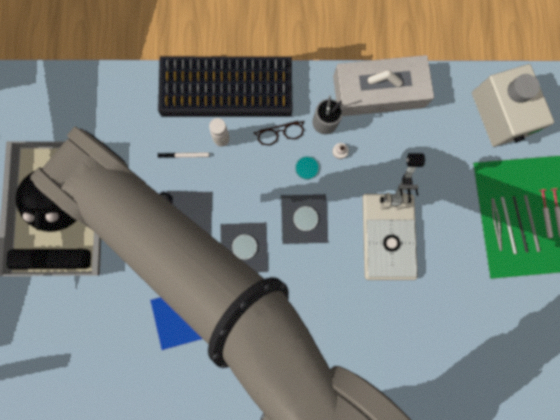

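```bash
python3 -c "
from bench import ticket
print(ticket.hand_in())"
```

```text
the job is handed in; nothing more can be done
None
```

I dotted both blanks that were there, middle then right, and handed the job in at about 61 s. The left pad had no blank at the start. No verdict was reported.

**Centring on the rest:**
- **Middle blank:** my first placement was about 2 mm off in both views, so I gripped it again and shifted it. It then sat within about 0.2 mm of the white dot in the scene view.
- **Right blank:** it sat about 0.8 mm off in the scene view. I left it there as good enough.

**Lever:** each time I pulled it until the force rose sharply at its stop (21–24 N). I held it all the way back up, at about 0.5 rad/s, and released it only at the top.

**Knocked blank:** the right blank was knocked partly off its pad while I was dotting the middle one. I located it again before picking it up.

**Final check:** the pictures show both blanks wholly on their own felts and near the middle, with the lever up. Nothing else on the bench looks moved.

**Not confirmed:**
- The two cameras disagree by about 4 mm in x. I worked from their mean, the arm's own readings, and offsets measured within one view.
- I did not look for the pin marks themselves. That they were made is inferred from the lever reaching its stop.

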